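Unscrew the probe plug from the drying chamber and lay it in the tray

ROBOT

A 6-joint arm with a two-finger parallel gripper is mounted at the origin on a cart in front of the work surface, level with it; the furniture and walls round the work are solid. World frame = base frame: x ahead of the robot, y to its left, z up, the work surface at z = 0. Lengths are in m, angles in rad, forces in N, time in s.
With the tool pointing down it reaches from about 0.325 to 0.85 m from the base axis. Payload 4.4 kg.
Tool frame: the origin (TCP) lies midway between the tips of the shut fingers; the grasp point (between the pads) lies 19 mm behind it; x points along the fingers, y is the direction in which the jaws open and shut, and the axes are right-handed (so a half turn about x gives the same grasp; the last joint's range is limited). The gripper opens to 94 mm and grips with 3 to 60 N. Pads are 16 mm wide; open, the fingers measure 119 mm over their backs; the gripper's body (75 mm by 177 mm) begins 78 mm behind the grasp point.
Start: joints at [1.065, 0.207, 1.542, -0, 1.393, -0.15], TCP at [0.2, 0.539, 0.205] pointing down, gripper open.
Joint ranges: [-2.73, 2.73], [-0.86, 2.22], [0.23, 2.46], [-1.11, 4.25], [0.08, 2.63], [-2.82, 2.82]. Speed limits (rad/s): [2.79, 2.79, 3.14, 3.14, 3.14, 3.14].

INTERFACE

Orientations are given as a unit quaternion [x, y, z, w].
In Python, from station import arm, snapshot, workorder, recognise, place_of gives the robot as it stands.
- The arm moves only by the shell command python3 -m creep 'ROWS' [FORCE]. ROWS is JSON, a list of rows, each an object with "fingers": the finger opening in cm, from 0 to 9.4; "linear": the shift along the tool's x, y, z in cm, a list of three; "spin": the turn about the tool's x in degrees. A call has 1 to 12 rows; each row shifts and turns the commanded pose from where the row before left it, along the tool's axes as they then stand; what a row does not reach is not made up. A row lasts 1/12 s, in which the tool goes at most 41.7 mm and 7.16 degrees, less where a joint would pass 70% of its speed; a pose out of reach is approached as far as the arm can. A call with a gripper value outside its range is refused whole. The fingers move at their own pace and stop on an object; FORCE is the grip in N (left out, the last holds). Time passes only in rows, so rows that do not move let the fingers close. It gives the time, the measured TCP pose, the force and the opening at its end, in the units of the state.
- arm.get_obs(): the state, without advancing time (a new reading comes with each control period).
- snapshot(name): name is "side" or "top" or "wrist"; returns a dict with "frame" (480x640x3 uint8, red, green, blue), "K" (3x3 intrinsics, pixels), "eye" and "attitude" of the camera in the world. Camera axes: x right, y down, z forward; pixel columns grow to the right and rows downward; lengths in m; the calibration is good to about 2 mm. A picture is of the moment at which its call begins. There is no depth.
- workorder.sign_off(): hands the job in, once; it reports no verdict.
Trained networks look in a picture, given as the dict that the camera call returned (one of the last four; its "shot" number tells which), for a name from the list of things; names that differ only in an ending like _2 or _b are one class to them, and where a whole thing is asked for, a point or a joint stands for the part that bears it (a point fixed in the world has none). Each returns a list of dicts, best first, with "conf" (0 to 1); they miss things now and then, are a little off and sometimes report something else, mostly with a low value. They report only what shows in the picture. A call takes as long as a camera call.
- recognise(name, picture): "centre" ([x, y, z] in m, in the coordinates of the camera as it stood for that picture, good to about 4 mm: the middle of the surface that is visible of it).
- place_of(name, picture): "centre" ([x, y, z] in m, in the coordinates of the camera as it stood for that picture, good to about 4 mm: a listed point, or the origin of a listed thing).
The state is a dict: "time_s": time; "q": joint angles; "dq": joint speeds; "tau": joint torques, N m; "ee_pos": TCP position; "tcp_rot": TCP orientation; "contact_force": force on the tool from outside, world axes, zero at the start; "torque": the same for the moment, N m; "finger_gap": finger opening in m.
Only numpy, scipy, OpenCV 4.12 (cv2) and the standard library are available. Lean on these libraries where they do the work, as an engineer would, in place of code of your own. Each camera call takes 0.05 s, during which the arm holds its last target. There are 200 camera calls.

TASK

Unscrew the probe plug from the front port of the grey drying chamber by its four-armed handle (ordinary right-hand thread), draw it straight out until its stem is clear of the port, and lay it gently on its side in the steel tray without dropping it. Do not knock the beaker or the largest weight out of place.

Things in the scene. Friction and masses are not known exactly. Their poses are not given: they have to be found in the camera images.
- port (a point): Centre of the port's mouth: end of a steel boss (60 mm diameter) standing 22 mm out of the front of the grey drying chamber (box 130 mm deep, 150 wide, 148 high, fixed to the bench). Port axis level, 80 mm above the bench; this frame's x axis points along it INTO the chamber, z up.
- neck (a point): Middle of the plug's bare neck (22 mm diameter, from -21 to +19 mm along x). x axis: the plug's axis, towards the stem's tip. Loose steel plug, 0.3 kg. Along x from here: sealing collar 48 mm diameter +19 to +25, threaded shank 28 mm diameter to +59, stem 16 mm diameter to the tip at +103. Screwed home the collar lies on the port mouth; drawing it clear takes 80 mm.
- thread (a point): Point on the plug's axis between its two small thread lugs (39 mm across). Right-hand thread: the upper arm goes to the left of one facing the port (towards the port frame's +y); the plug comes out 24 mm a turn, about 2 mm play. Greased, yet self-locking. Lets go somewhere between 130 and 170 degrees; not before can it be pulled out, then it draws freely.
- star (a point): Centre of the plug's black four-armed handle, 16 mm thick, 29 mm from the neck point away from the stem; x axis as the neck's. Arms (12 mm wide) point along this frame's +y, -y, +z, -z; each ends in a flat-faced round lobe, 20 mm diameter, 16 mm thick, centred 44 mm from the axis. The arms' angle differs from unit to unit, unrelated to the thread. Lowest point 26 mm above the bench.
- tray: Fixed steel instrument tray, 190 mm (its x) by 210 mm (its y), walls 30 mm high and 4 mm thick, floor 4 mm; origin at the centre of its underside, on the bench.
- beaker: Loose empty glass beaker, 46 mm diameter, 60 mm high; bystander; origin at the centre of its underside.
- weight_200g: Loose polished calibration weight with a knob, the largest one, 30 mm diameter, 52 mm high; bystander; origin at the centre of its underside.

How it is judged:
By the outcome, as a careful person would: the job done as asked, in the order asked, and still so for the second after the job is handed in, with the robot touching nothing.
It also fails if it takes over 72 s, if anything falls off the work surface, if the arm or the gripper's body presses on something with over 40 N, if the wrist force passes 120 N, or if a joint passes its speed limit or range.

## Working session

There is one attempt and no reset: what is moved stays moved. The work goes in short steps, Python scripts to look and compute and a shell command to move; the robot and the scene stay as the last step left them, time stands still between calls to the robot, and variables do not carry over. Pictures are saved under pics/ and viewed, about 8 in all and at most 12, crops included, and the job is handed in when it is done.

```bash
ls; mkdir -p pics; cat > h.py <<'E'
import numpy as np, cv2
from scipy.spatial.transform import Rotation as R
from station import arm, snapshot, workorder, recognise, place_of
def cam(p):
    a=np.array(p["attitude"]); Rm=a if a.shape==(3,3) else R.from_quat(a).as_matrix()
    return Rm,np.array(p["eye"])
def find(name,p,n=2,f=place_of):
    Rm,e=cam(p); out=[]
    for d in f(name,p)[:n]:
        c=np.array(d["centre"]); uv=np.array(p["K"])@c; uv=uv[:2]/uv[2]
        out.append((round(d["conf"],2),np.round(Rm@c+e,4).tolist(),uv.round().tolist()))
    return out
def save(p,name): cv2.imwrite("pics/"+name,cv2.cvtColor(p["frame"],cv2.COLOR_RGB2BGR))
def proj(X,p):
    Rm,e=cam(p); c=Rm.T@(np.array(X)-e); uv=np.array(p["K"])@c; return uv[:2]/uv[2]
def tool():
    o=arm.get_obs(); return np.array(o["ee_pos"]),R.from_quat(o["tcp_rot"])
E
python3 - <<'E'
from h import *
o=arm.get_obs(); print(o["time_s"],o["ee_pos"],o["tcp_rot"],np.round(R.from_quat(o["tcp_rot"]).as_matrix(),3).tolist())
ims=[]
for c in ["side","top"]:
    p=snapshot(c); save(p,c+"0.png"); print(c,np.array(p["eye"]).round(3), cam(p)[0].round(2).tolist())
    for n in ["port","neck","thread","star","tray","beaker","weight_200g"]: print(n,find(n,p))
print(arm.get_obs()["time_s"])
E
```

```text
pics
0.0 [0.19936205 0.5384792  0.20429844] [ 0.12402331  0.69626497 -0.12553992  0.69575357] [[-0.001, 0.347, 0.938], [-0.002, 0.938, -0.347], [-1.0, -0.002, -0.0]]
side [ 0.344 -0.895  0.607] [[0.97, -0.1, 0.21], [-0.23, -0.49, 0.84], [0.02, -0.86, -0.5]]
port [(0.77, [0.5995, 0.1918, 0.0812], [315.0, 186.0]), (0.71, [0.5477, 0.1933, 0.0812], [289.0, 188.0])]
neck [(0.94, [0.5746, 0.1948, 0.0798], [302.0, 187.0])]
thread [(0.81, [0.6223, 0.1927, 0.075], [325.0, 188.0])]
star [(0.75, [0.5483, 0.1888, 0.083], [290.0, 188.0])]
tray [(0.86, [0.4693, -0.2212, 0.0022], [290.0, 359.0])]
beaker [(0.91, [0.6015, 0.0706, -0.0013], [329.0, 251.0]), (0.7, [0.6003, 0.1907, 0.0807], [315.0, 187.0])]
weight_200g [(0.87, [0.6221, 0.0102, 0.002], [347.0, 265.0])]
top [0.504 0.023 0.982] [[-0.0, -1.0, 0.05], [-1.0, -0.0, -0.02], [0.02, -0.05, -1.0]]
port [(0.64, [0.6019, 0.1925, 0.0809], [217.0, 215.0])]
neck [(0.8, [0.5738, 0.1948, 0.0762], [216.0, 230.0])]
thread [(0.82, [0.6242, 0.1935, 0.0797], [216.0, 204.0])]
star [(0.74, [0.5486, 0.1951, 0.0802], [215.0, 243.0])]
tray [(0.7, [0.4667, -0.2157, 0.0015], [419.0, 284.0])]
beaker [(0.83, [0.6007, 0.0758, 0.0019], [280.0, 220.0]), (0.46, [0.6225, 0.0061, -0.0004], [313.0, 210.0])]
weight_200g [(0.73, [0.6217, 0.0044, 0.0024], [314.0, 210.0])]
0.8
```

View pics/side0.png

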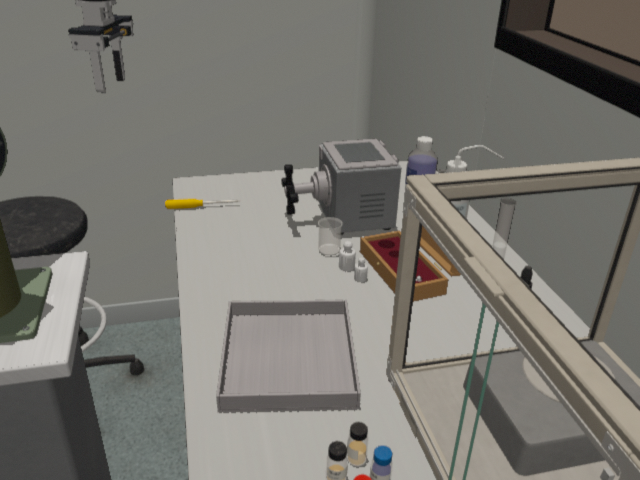

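View pics/top0.png

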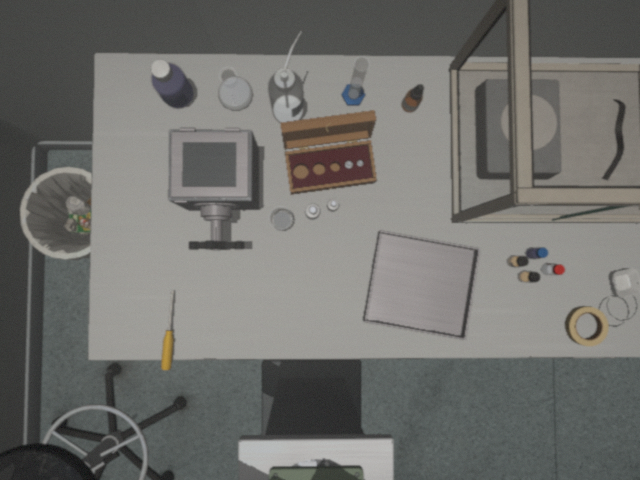

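The side view shows the plug's star at about (290,188), edge-on with its arms close to upright and level. The beaker is at (330,237), the weights at (347,258) and the tray at (288,355). In the top view the plug axis runs along world x, the star spans columns 190–252 at row 244, and the beaker is at (282,219). Next I'll zoom in to get the arm angle and the gripper body's orientation.

```bash
python3 - <<'E'
import cv2,numpy as np
s=cv2.imread("pics/side0.png"); t=cv2.imread("pics/top0.png")
a=cv2.resize(s[150:225,270:345],(400,400),interpolation=cv2.INTER_CUBIC)
b=cv2.resize(t[190:265,180:255],(400,400),interpolation=cv2.INTER_CUBIC)
c=cv2.resize(s[0:100,50:150],(400,400)) ; c=cv2.resize(c,(200,200))
out=np.zeros((600,800,3),np.uint8); out[:400,:400]=a; out[:400,400:]=b; out[400:,:200]=c
out=np.clip(out.astype(float)*1.5,0,255).astype(np.uint8)
cv2.imwrite("pics/z1.png",out)
E
```

```text
(no output)
```

View pics/z1.png

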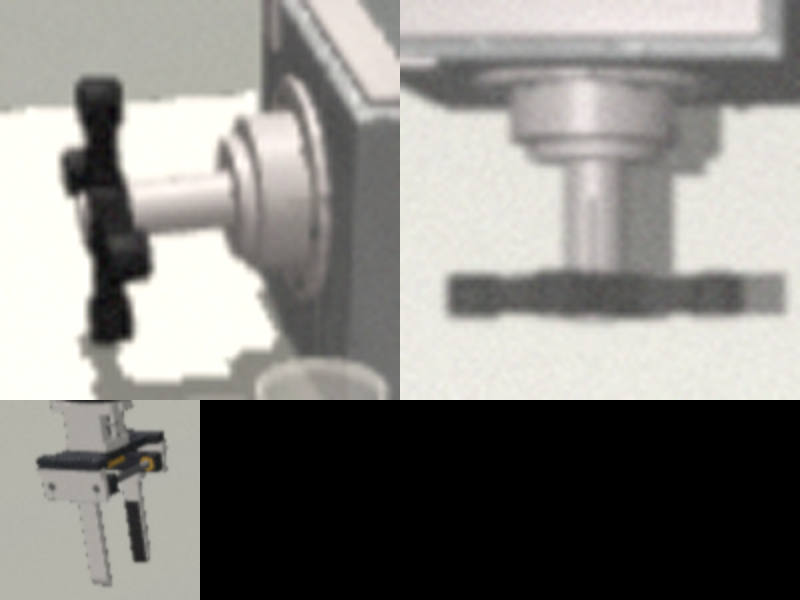

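The crop shows the star's upper lobe at side pixel (288.6,169.3), the lower at (290.6,209), the near one (robot's right) at (294,197.8) and the far one at (284,181.9). The arms are nearly upright and level. I'll fit their angle.

```bash
python3 - <<'E'
from h import *
from scipy.optimize import least_squares
p=snapshot("side"); q=snapshot("top")
obs=[(288.6,169.3),(284,181.9),(290.6,209),(294,197.8)]  # top, +y, bottom, -y
def pts(v):
    x,y,a,yaw=v; A=np.array([np.cos(yaw),np.sin(yaw),0]);Y=np.array([-np.sin(yaw),np.cos(yaw),0]);Z=np.array([0,0,1])
    return [np.array([x,y,.08])+.044*(np.cos(a+k*np.pi/2)*Z+np.sin(a+k*np.pi/2)*Y) for k in range(4)]
topobs=[(180+475/5.333,190+294/5.333),(180+715/5.333-75,190+294/5.333)]
def res(v):
    P=pts(v); r=[proj(P[k],p)-obs[k] for k in range(4)]
    r.append(proj(P[1],q)-topobs[0]); r.append(proj(P[3],q)-topobs[1])
    return np.concatenate(r)
s=least_squares(res,[.548,.193,0,0]); print(s.x, np.degrees(s.x[2:]), s.fun.round(1))
Rm,e=cam(q)
def onplane(uv,z):
    d=Rm@np.linalg.inv(q["K"])@[*uv,1]; return e+d*(z-e[2])/d[2]
for uv in [(170,130),(170,208),(250,203),(252,130)]: print("chamber top",onplane(uv,.148).round(4))
for uv in [(380,233),(477,247),(464,336),(364,320)]: print("tray rim",onplane(uv,.03).round(4))
print(np.diag(q["K"]),tool()[0])
E
```

```text
[ 0.5414343   0.1419511   1.20919906 -0.12371168] [69.28200258 -7.08815686] [  1.2  14.6   6.7  33.2   2.1   8.2  -2.3 -13.5 -31.1   1.6   9.4   1.9]
chamber top [0.7482 0.2647 0.148 ]
chamber top [0.6077 0.2627 0.148 ]
chamber top [0.617 0.121 0.148]
chamber top [0.7491 0.1182 0.148 ]
tray rim [ 0.572  -0.1307  0.03  ]
tray rim [ 0.5433 -0.3304  0.03  ]
tray rim [ 0.3623 -0.3005  0.03  ]
tray rim [ 0.3953 -0.0969  0.03  ]
[468.32621403 468.32621403   1.        ] [0.19977182 0.53920233 0.20548674]
```

```bash
python3 - <<'E'
from h import *
from scipy.optimize import least_squares
p=snapshot("side"); q=snapshot("top")
obs=[(288.6,169.3),(284,181.9),(290.6,209),(294,197.8)]
def pts(v):
    x,y,a,yaw=v; Y=np.array([-np.sin(yaw),np.cos(yaw),0]);Z=np.array([0,0,1])
    return [np.array([x,y,.08])+.044*(np.cos(a+k*np.pi/2)*Z+np.sin(a+k*np.pi/2)*Y) for k in range(4)]
topobs=[(194,245.1),(239,245.1)]
def res(v):
    P=pts(v); r=[proj(P[k],p)-obs[k] for k in range(4)]
    r.append(proj(P[1],q)-topobs[0]); r.append(proj(P[3],q)-topobs[1])
    return np.concatenate(r)
s=least_squares(res,[.548,.193,0,0]); print(s.x, np.degrees(s.x[2:]), s.fun.round(1))
x0,y0,_,_=s.x
print("axis yaw pts", [proj(pts(s.x)[k],q).round(1) for k in (1,3)])
E
```

```text
[0.54613256 0.19173571 0.06144143 0.02061786] [3.52033478 1.18131636] [-0.1 -0.8  0.5 -0.5 -1.4  0.1 -0.5 -0.4  0.2 -0.2  0.7 -1.2]
axis yaw pts [array([194.2, 244.9]), array([239.7, 243.9])]
```

The arms stand at +3.5° and the star centre is at (0.546, 0.192), with axis yaw about 1°. I'll grip the right lobe by its flat faces, with the jaws along x, and carry it over the top to the left. First I turn the jaws.

```bash
python3 -m creep '[{"fingers":9.4,"linear":[0,0,0],"spin":7},{"fingers":7,"linear":[0,0,0],"spin":7},{"fingers":4.4,"linear":[0,0,0],"spin":7},{"fingers":4.4,"linear":[0,0,0],"spin":7},{"fingers":4.4,"linear":[0,0,0],"spin":7},{"fingers":4.4,"linear":[0,0,0],"spin":7},{"fingers":4.4,"linear":[0,0,0],"spin":7},{"fingers":4.4,"linear":[0,0,0],"spin":7},{"fingers":4.4,"linear":[0,0,0],"spin":7},{"fingers":4.4,"linear":[0,0,0],"spin":6},{"fingers":4.4,"linear":[0,0,0],"spin":0}]' 30; python3 - <<'E'
from h import *
p,r=tool(); print(p,r.as_matrix().round(3).tolist(), arm.get_obs()["q"])
E
```

```text
time_s: 1.92
ee_pos: [0.1998, 0.5392, 0.2055]
tcp_rot: [0.497, 0.503, -0.497, 0.503]
contact_force: [-0.3, -0.4, -0.3]
finger_gap: 0.0438
[0.19976849 0.53917879 0.20545196] [[0.0, 1.0, 0.01], [-0.0, 0.01, -1.0], [-1.0, 0.0, 0.0]] [ 1.06549929e+00  2.06581800e-01  1.54151065e+00 -1.39922580e-05
  1.39350089e+00  1.05538355e+00]
```

```bash
python3 -m creep '[{"fingers":4.4,"linear":[0,2.4,2.7],"spin":0},{"fingers":4.4,"linear":[0,2.4,2.7],"spin":0},{"fingers":4.4,"linear":[0,2.4,2.7],"spin":0},{"fingers":4.4,"linear":[0,2.4,2.7],"spin":0},{"fingers":4.4,"linear":[0,2.4,2.7],"spin":0},{"fingers":4.4,"linear":[0,2.4,2.7],"spin":0},{"fingers":4.4,"linear":[0,2.4,2.7],"spin":0},{"fingers":4.4,"linear":[0,2.4,2.7],"spin":0},{"fingers":4.4,"linear":[0,2.4,2.7],"spin":0},{"fingers":4.4,"linear":[0,2.4,2.7],"spin":0},{"fingers":4.4,"linear":[0,2.4,2.7],"spin":0},{"fingers":4.4,"linear":[0,2.4,2.7],"spin":0}]'; python3 -m creep '[{"fingers":4.4,"linear":[0,2.9,3.0],"spin":0},{"fingers":4.4,"linear":[0,2.9,3.7],"spin":0},{"fingers":4.4,"linear":[0,0,0],"spin":0}]'
python3 - <<'E'
from h import *
for c in ["wrist","top"]:
    p=snapshot(c); save(p,c+"1.png")
    for n in ["star","neck"]: print(c,n,find(n,p))
    if c=="wrist": print(cam(p)[1], proj([.546,.148,.093],p),proj([.546,.192,.134],p))
print(tool()[0])
E
```

```text
time_s: 2.92
ee_pos: [0.4926, 0.2171, 0.2057]
tcp_rot: [0.497, 0.504, -0.496, 0.504]
contact_force: [0.3, 0.2, -0.2]
finger_gap: 0.0439
time_s: 3.17
ee_pos: [0.5514, 0.1505, 0.2056]
tcp_rot: [0.498, 0.5, -0.498, 0.503]
contact_force: [0.1, 0.2, -0.7]
finger_gap: 0.0438
wrist star [(0.68, [0.5487, 0.1935, 0.0767], [319.0, 177.0]), (0.45, [0.6035, 0.1922, 0.0812], [394.0, 180.0])]
wrist neck [(0.63, [0.5756, 0.1894, 0.0795], [356.0, 183.0])]
[0.55043231 0.22054657 0.38471521] [314.71870731 241.87354949] [313.92394193 187.45901376]
top star []
top neck []
[0.54597225 0.15772566 0.2053755 ]
```

View pics/wrist1.png

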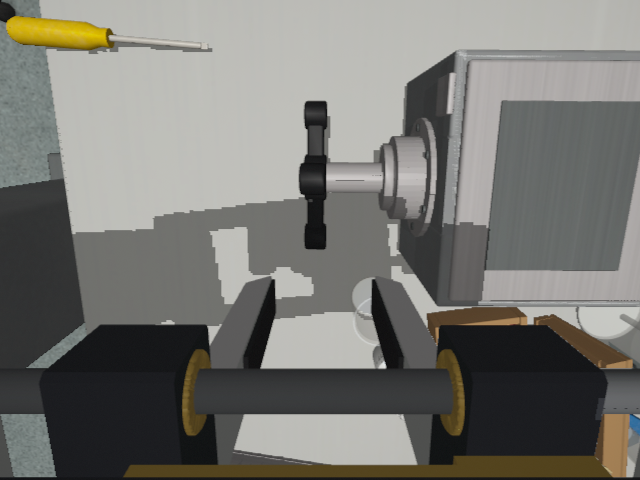

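The wrist view shows the star edge-on: right lobe at (315,237), top lobe at (314,178) and neck at (355,178). The collar is clear of the fingers. Star centre y comes out near 0.194, so I descend over the right lobe.

```bash
python3 -m creep '[{"fingers":4.4,"linear":[0,0,0.8],"spin":0},{"fingers":4.4,"linear":[3.5,0,0],"spin":0},{"fingers":4.4,"linear":[3.5,0,0],"spin":0},{"fingers":4.4,"linear":[3.5,0,0],"spin":0},{"fingers":4.4,"linear":[2.5,0,0],"spin":0},{"fingers":4.4,"linear":[1.0,0,0],"spin":0},{"fingers":4.4,"linear":[0,0,0],"spin":0}]'; python3 -m creep '[{"fingers":3.0,"linear":[0,0,0],"spin":0},{"fingers":2.2,"linear":[0,0,0],"spin":0},{"fingers":1.0,"linear":[0,0,0],"spin":0},{"fingers":1.0,"linear":[0,0,0],"spin":0},{"fingers":1.0,"linear":[0,0,0],"spin":0}]' 15
python3 - <<'E'
from h import *
print(tool()[0],arm.get_obs()["contact_force"],arm.get_obs()["finger_gap"])
p=snapshot("side"); save(p,"side2.png"); 
cv2.imwrite("pics/side2c.png",cv2.resize(cv2.imread("pics/side2.png")[60:260,220:420],(600,600),interpolation=cv2.INTER_CUBIC))
E
```

```text
time_s: 4.05
ee_pos: [0.544, 0.1485, 0.0626]
tcp_rot: [0.495, 0.505, -0.499, 0.502]
contact_force: [-0.2, -0.7, -0.2]
finger_gap: 0.0436
time_s: 4.47
ee_pos: [0.5464, 0.148, 0.0666]
tcp_rot: [0.496, 0.503, -0.498, 0.503]
contact_force: [-3.7, -0.2, 2.5]
finger_gap: 0.0161
[0.54642226 0.14804708 0.06658354] [-3.69942621 -0.20597213  2.50811437] 0.01614791886780852
```

View pics/side2c.png

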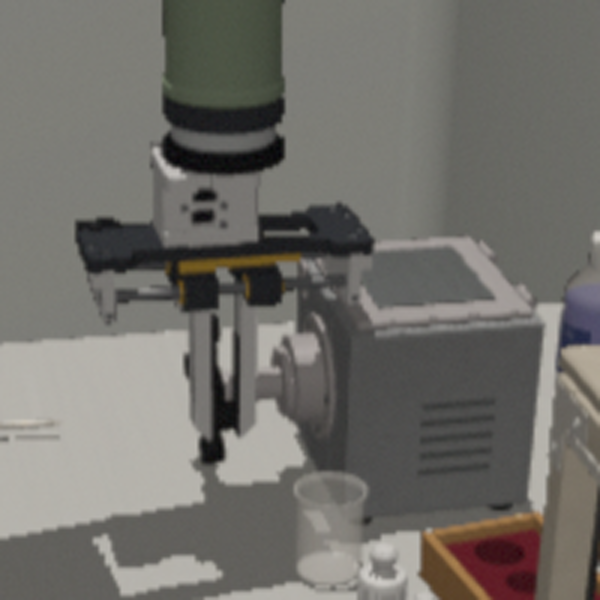

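Gripped: the gap is 16.1 mm, which matches the lobe thickness. The view shows both fingers astride the lobe at crop (228,410), with the body clear of the chamber. Now the arc.

```bash
cat >> h.py <<'E'
def arc(a0,a1,n,pitch=24/360):
    t=np.linspace(a0,a1,n+1); r=np.radians(t)
    for k in range(n):
        dy=4.4*(np.sin(r[k+1])-np.sin(r[k])); dz=4.4*(np.cos(r[k+1])-np.cos(r[k])); dx=-pitch*(t[k+1]-t[k])/10
        print([round(-dz,2),round(dx,3),round(-dy,2)])
E
python3 -c "
from h import *
arc(-86.5,-26.5,12);print();arc(-26.5,33.5,12);print();arc(33.5,88.5,11)"
```

```text
[np.float64(-0.38), np.float64(-0.033), np.float64(-0.04)]
[np.float64(-0.38), np.float64(-0.033), np.float64(-0.07)]
[np.float64(-0.37), np.float64(-0.033), np.float64(-0.11)]
[np.float64(-0.36), np.float64(-0.033), np.float64(-0.14)]
[np.float64(-0.35), np.float64(-0.033), np.float64(-0.17)]
[np.float64(-0.33), np.float64(-0.033), np.float64(-0.2)]
[np.float64(-0.31), np.float64(-0.033), np.float64(-0.23)]
[np.float64(-0.29), np.float64(-0.033), np.float64(-0.25)]
[np.float64(-0.27), np.float64(-0.033), np.float64(-0.28)]
[np.float64(-0.24), np.float64(-0.033), np.float64(-0.3)]
[np.float64(-0.21), np.float64(-0.033), np.float64(-0.32)]
[np.float64(-0.19), np.float64(-0.033), np.float64(-0.34)]

[np.float64(-0.16), np.float64(-0.033), np.float64(-0.35)]
[np.float64(-0.12), np.float64(-0.033), np.float64(-0.36)]
[np.float64(-0.09), np.float64(-0.033), np.float64(-0.37)]
[np.float64(-0.06), np.float64(-0.033), np.float64(-0.38)]
[np.float64(-0.03), np.float64(-0.033), np.float64(-0.38)]
[np.float64(0.01), np.float64(-0.033), np.float64(-0.38)]
[np.float64(0.04), np.float64(-0.033), n
[... 244 characters left out ...]
.35)]
[np.float64(0.2), np.float64(-0.033), np.float64(-0.33)]

[np.float64(0.23), np.float64(-0.033), np.float64(-0.31)]
[np.float64(0.25), np.float64(-0.033), np.float64(-0.29)]
[np.float64(0.28), np.float64(-0.033), np.float64(-0.27)]
[np.float64(0.3), np.float64(-0.033), np.float64(-0.24)]
[np.float64(0.32), np.float64(-0.033), np.float64(-0.21)]
[np.float64(0.34), np.float64(-0.033), np.float64(-0.19)]
[np.float64(0.35), np.float64(-0.033), np.float64(-0.16)]
[np.float64(0.36), np.float64(-0.033), np.float64(-0.12)]
[np.float64(0.37), np.float64(-0.033), np.float64(-0.09)]
[np.float64(0.38), np.float64(-0.033), np.float64(-0.06)]
[np.float64(0.38), np.float64(-0.033), np.float64(-0.03)]
```

```bash
python3 -m creep '[{"fingers":1.0,"linear":[0,0,0],"spin":0},{"fingers":1.0,"linear":[-0.38,-0.03,-0.04],"spin":0},{"fingers":1.0,"linear":[-0.38,-0.03,-0.07],"spin":0},{"fingers":1.0,"linear":[-0.37,-0.03,-0.11],"spin":0},{"fingers":1.0,"linear":[-0.36,-0.03,-0.14],"spin":0}]' 40;  python3 -m creep '[{"fingers":1.0,"linear":[-0.35,-0.03,-0.17],"spin":0},{"fingers":1.0,"linear":[-0.33,-0.03,-0.20],"spin":0},{"fingers":1.0,"linear":[-0.31,-0.03,-0.23],"spin":0},{"fingers":1.0,"linear":[-0.29,-0.03,-0.25],"spin":0}]'
```

```text
time_s: 4.93
ee_pos: [0.5452, 0.1516, 0.0795]
tcp_rot: [0.497, 0.503, -0.498, 0.503]
contact_force: [1.5, -1.0, -6.2]
finger_gap: 0.0157
time_s: 5.27
ee_pos: [0.5442, 0.1605, 0.0932]
tcp_rot: [0.497, 0.503, -0.497, 0.503]
contact_force: [1.1, -2.4, -5.9]
finger_gap: 0.0156
```

```bash
python3 -m creep '[{"fingers":1.0,"linear":[-0.27,-0.03,-0.28],"spin":0},{"fingers":1.0,"linear":[-0.24,-0.04,-0.30],"spin":0},{"fingers":1.0,"linear":[-0.21,-0.03,-0.32],"spin":0},{"fingers":1.0,"linear":[-0.19,-0.04,-0.34],"spin":0},{"fingers":1.0,"linear":[0,0,0],"spin":0}]'; python3 - <<'E'
from h import *
p=snapshot("side"); save(p,"side3.png"); 
cv2.imwrite("pics/side3c.png",cv2.resize(cv2.imread("pics/side3.png")[90:240,230:380],(600,600),interpolation=cv2.INTER_CUBIC))
E
```

```text
time_s: 5.68
ee_pos: [0.5434, 0.1736, 0.1029]
tcp_rot: [0.497, 0.503, -0.496, 0.503]
contact_force: [1.6, -2.3, -5.0]
finger_gap: 0.0158
```

View pics/side3c.png

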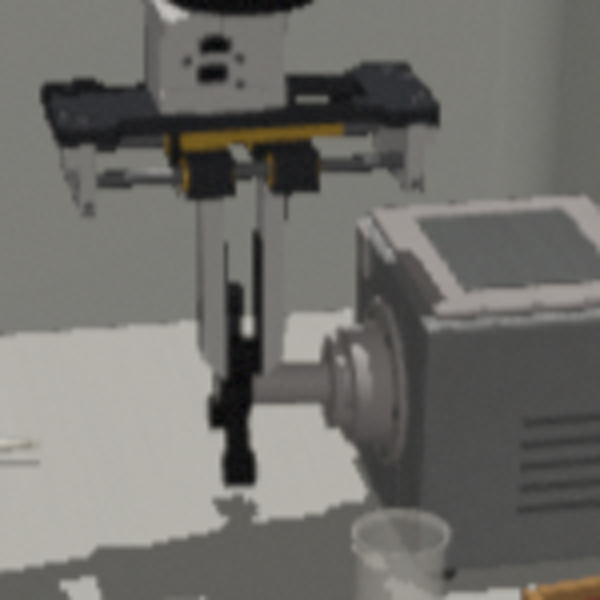

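The crop shows the gripped lobe near (245,350), with the other lobes at (237,290), (217,410) and (238,470). The star has turned about 60° with the gripper, so I continue over the top.

```bash
python3 -m creep '[{"fingers":1.0,"linear":[-0.16,-0.03,-0.35],"spin":0},{"fingers":1.0,"linear":[-0.12,-0.04,-0.36],"spin":0},{"fingers":1.0,"linear":[-0.09,-0.03,-0.37],"spin":0},{"fingers":1.0,"linear":[-0.06,-0.03,-0.38],"spin":0},{"fingers":1.0,"linear":[-0.03,-0.03,-0.38],"spin":0},{"fingers":1.0,"linear":[0.01,-0.04,-0.38],"spin":0},{"fingers":1.0,"linear":[0.04,-0.03,-0.38],"spin":0},{"fingers":1.0,"linear":[0.07,-0.03,-0.38],"spin":0},{"fingers":1.0,"linear":[0.11,-0.04,-0.37],"spin":0},{"fingers":1.0,"linear":[0.14,-0.03,-0.36],"spin":0},{"fingers":1.0,"linear":[0.17,-0.03,-0.35],"spin":0},{"fingers":1.0,"linear":[0.20,-0.03,-0.33],"spin":0}]'; python3 -m creep '[{"fingers":1.0,"linear":[0.23,-0.03,-0.31],"spin":0},{"fingers":1.0,"linear":[0.25,-0.04,-0.29],"spin":0},{"fingers":1.0,"linear":[0.28,-0.03,-0.27],"spin":0},{"fingers":1.0,"linear":[0.30,-0.03,-0.24],"spin":0},{"fingers":1.0,"linear":[0.32,-0.03,-0.21],"spin":0},{"fingers":1.0,"linear":[0.34,-0.04,-0.19],"spin":0}]'
```

```text
time_s: 6.73
ee_pos: [0.5397, 0.2176, 0.1019]
tcp_rot: [0.498, 0.503, -0.496, 0.503]
contact_force: [-0.2, 0.6, 0.3]
finger_gap: 0.0102
time_s: 7.23
ee_pos: [0.537, 0.2323, 0.0823]
tcp_rot: [0.497, 0.503, -0.497, 0.503]
contact_force: [1.7, -0.7, 1.7]
finger_gap: 0.01
```

```bash
python3 - <<'E'
from h import *
p=snapshot("side"); w=snapshot("wrist")
save(p,"s.png"); save(w,"w.png")
a=cv2.resize(cv2.imread("pics/s.png")[120:220,250:350],(400,400),interpolation=cv2.INTER_CUBIC)
b=cv2.resize(cv2.imread("pics/w.png")[60:460,150:550],(400,400))
cv2.imwrite("pics/c4.png",np.hstack([a,b]))
E
```

```text
(no output)
```

View pics/c4.png

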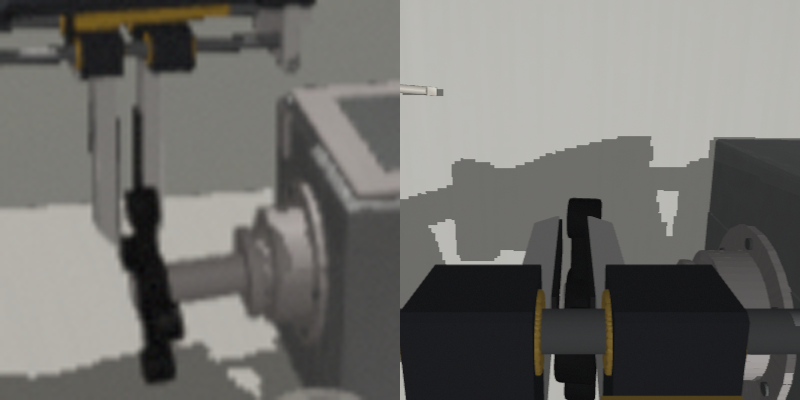

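```bash
cat >> h.py <<'E'
def lobes(v,zc=.08):
    x,a=v[:2]; y=.194; yaw=.02; Y=np.array([-np.sin(yaw),np.cos(yaw),0]);Z=np.array([0,0,1])
    return [np.array([x,y,zc])+.044*(np.cos(a+k*np.pi/2)*Z+np.sin(a+k*np.pi/2)*Y) for k in range(4)]
def fitstar(p,obs):
    from scipy.optimize import least_squares
    s=least_squares(lambda v:np.concatenate([proj(P,p)-o for P,o in zip(lobes(v),obs)]),[.54,.2])
    return s.x[0],np.degrees(s.x[1]),s.fun.round(1),[proj(P,p).round(1).tolist() for P in lobes(s.x)]
E
python3 - <<'E'
from h import *
p=snapshot("side"); w=snapshot("wrist")
print(fitstar(p,[(285.7,171.2),(283.7,182.5),(289.5,211),(292.5,200)]))
P,r=tool(); print(P, arm.get_obs()["contact_force"])
for a in range(-40,60,10):
    print(a,[ (proj(X,w)-[150,60]).round().tolist() for X in lobes((.537,np.radians(a)))[:2]], [proj(X,p).round(1).tolist() for X in lobes((.537,np.radians(a)))])
for n in["star","neck"]: print(find(n,p),find(n,w))
E
```

```text
(np.float64(0.5439564193698119), np.float64(2.1391385470268838), array([ 1.6, -2.9, -0.4, -2. , -1.6, -2.5, -0.4, -2.5]), [[287.3, 168.3], [283.3, 180.5], [287.9, 208.5], [292.1, 197.5]])
[0.5361144  0.23195339 0.08199063] [0.37478914 0.07542249 0.04637627]
-40 [[174.0, 410.0], [173.0, 270.0]] [[286.9, 179.5], [280.8, 169.5], [281.6, 197.9], [287.7, 209.0]]
-30 [[174.0, 406.0], [173.0, 253.0]] [[286.2, 176.1], [280.4, 171.4], [282.2, 201.2], [288.1, 207.2]]
-20 [[174.0, 397.0], [173.0, 240.0]] [[285.5, 173.2], [280.1, 173.9], [282.9, 204.0], [288.4, 204.8]]
-10 [[173.0, 385.0], [173.0, 229.0]] [[284.8, 170.7], [280.0, 176.8], [283.6, 206.5], [288.6, 201.9]]
0 [[173.0, 369.0], [173.0, 222.0]] [[284.0, 168.9], [280.0, 180.1], [284.4, 208.4], [288.6, 198.5]]
10 [[173.0, 351.0], [173.0, 218.0]] [[283.2, 167.7], [280.1, 183.5], [285.1, 209.8], [288.6, 194.8]]
20 [[173.0, 330.0], [173.0, 217.0]] [[282.5, 167.1], [280.3, 187.2], [285.8, 210.6], [288.3, 191.0]]
30 [[173.0, 309.0], [173.0, 219.0]] [[281.8, 167.3], [280.6, 190.9], [286.5, 210.7], [288.0, 187.0]]
40 [[173.0, 289.0], [173.0, 223.0]] [[281.3, 168.1], [281.1, 194.5], [287.1, 210.2], [287.5, 183.2]]
50 [[173.0, 270.0], [173.0, 229.0]] [[280.8, 169.5], [281.6, 197.9], [287.7, 209.0], [286.9, 179.5]]
[(0.81, [0.542, 0.1924, 0.0782], [287.0, 190.0])] [(0.59, [0.5421, 0.1941, 0.0717], [333.0, 359.0])]
[(0.94, [0.5686, 0.1944, 0.0784], [299.0, 188.0]), (0.7, [0.621, 0.0109, -0.0009], [347.0, 267.0])] []
```

The side view shows the lobes near crop (143,205), (135,250), (170,320) and (158,365). That puts the star about 90° further round and drooping slightly. The gap of 10 mm means the pads slid off the lobe near the top. I'll regrip the lobe that is now on the right, with full force.

```bash
python3 -m creep '[{"fingers":4.4,"linear":[-3.5,0,0],"spin":0},{"fingers":4.4,"linear":[-4,0,0],"spin":0},{"fingers":4.4,"linear":[0,0.3,3.7],"spin":0},{"fingers":4.4,"linear":[0,0.2,3.7],"spin":0},{"fingers":4.4,"linear":[0,0.05,0.8],"spin":0},{"fingers":4.4,"linear":[0,0,0],"spin":0}]'
python3 - <<'E'
from h import *
p=snapshot("side"); w=snapshot("wrist"); print(tool()[0])
save(p,"s.png"); save(w,"w.png")
for n in["star","neck"]: print(find(n,p),find(n,w))
a=cv2.resize(cv2.imread("pics/s.png")[140:220,260:340],(480,480),interpolation=cv2.INTER_CUBIC)
b=cv2.resize(cv2.imread("pics/w.png")[0:480,240:560],(320,480))
cv2.imwrite("pics/c5.png",np.hstack([a,b]))
for a in (0,5,10,15): print(a,[(proj(X,w)-[240,0]).round().tolist() for X in lobes((.542,np.radians(a)),.078)])
E
```

```text
time_s: 8.13
ee_pos: [0.543, 0.1478, 0.1574]
tcp_rot: [0.498, 0.502, -0.498, 0.502]
contact_force: [-0.3, 0.0, -0.1]
finger_gap: 0.0432
[0.54246163 0.1501488  0.15689826]
[] [(0.89, [0.5436, 0.1961, 0.0717], [325.0, 177.0])]
[(0.7, [0.5664, 0.1958, 0.08], [298.0, 187.0])] [(0.94, [0.5699, 0.1888, 0.0774], [367.0, 190.0])]
0 [[82.0, 189.0], [82.0, 107.0], [83.0, 175.0], [83.0, 250.0]]
5 [[82.0, 182.0], [82.0, 107.0], [83.0, 181.0], [83.0, 251.0]]
10 [[82.0, 174.0], [82.0, 109.0], [83.0, 186.0], [83.0, 252.0]]
15 [[82.0, 167.0], [82.0, 111.0], [83.0, 191.0], [83.0, 252.0]]
```

View pics/c5.png

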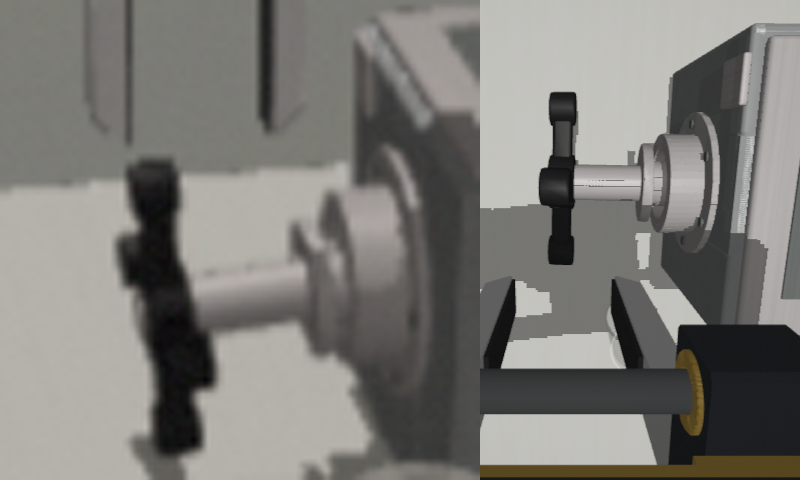

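The wrist view shows the top lobe at (76,187), the right lobe at (81,249) and the collar lifted off the boss. The side view shows the star upright, drooping about 4°. The total turn is about 88°. I regrip the right lobe harder.

```bash
python3 -m creep '[{"fingers":4.4,"linear":[3.5,0,0],"spin":0},{"fingers":4.4,"linear":[3.5,0,0],"spin":0},{"fingers":4.4,"linear":[2.0,0,0],"spin":0},{"fingers":4.4,"linear":[0.9,0,0],"spin":0},{"fingers":2.6,"linear":[0,0,0],"spin":0},{"fingers":1.8,"linear":[0,0,0],"spin":0},{"fingers":0,"linear":[0,0,0],"spin":0},{"fingers":0,"linear":[0,0,0],"spin":0},{"fingers":0,"linear":[0,0,0],"spin":0}]' 20
python3 -m creep '[{"fingers":0,"linear":[0,0,0],"spin":0},{"fingers":0,"linear":[0,0,0],"spin":0}]' 60
python3 -c "
from h import *
arc(-88,2,18)"|sed 's/np.float64//g'
```

```text
time_s: 9.18
ee_pos: [0.5424, 0.1496, 0.0594]
tcp_rot: [0.496, 0.503, -0.497, 0.503]
contact_force: [-3.4, -1.5, 2.8]
finger_gap: 0.0163
time_s: 9.35
ee_pos: [0.5426, 0.1496, 0.0595]
tcp_rot: [0.497, 0.503, -0.497, 0.503]
contact_force: [-4.1, -2.1, 4.8]
finger_gap: 0.0162
[(-0.38), (-0.033), (-0.03)]
[(-0.38), (-0.033), (-0.06)]
[(-0.37), (-0.033), (-0.1)]
[(-0.36), (-0.033), (-0.13)]
[(-0.35), (-0.033), (-0.16)]
[(-0.33), (-0.033), (-0.19)]
[(-0.32), (-0.033), (-0.22)]
[(-0.3), (-0.033), (-0.24)]
[(-0.27), (-0.033), (-0.27)]
[(-0.25), (-0.033), (-0.29)]
[(-0.22), (-0.033), (-0.31)]
[(-0.19), (-0.033), (-0.33)]
[(-0.17), (-0.033), (-0.35)]
[(-0.13), (-0.033), (-0.36)]
[(-0.1), (-0.033), (-0.37)]
[(-0.07), (-0.033), (-0.38)]
[(-0.04), (-0.033), (-0.38)]
[(-0.0), (-0.033), (-0.38)]
```

```bash
python3 -m creep '[{"fingers":0,"linear":[-0.38,-0.03,-0.03],"spin":0},{"fingers":0,"linear":[-0.38,-0.03,-0.06],"spin":0},{"fingers":0,"linear":[-0.37,-0.04,-0.10],"spin":0},{"fingers":0,"linear":[-0.36,-0.03,-0.13],"spin":0},{"fingers":0,"linear":[-0.35,-0.03,-0.16],"spin":0},{"fingers":0,"linear":[-0.33,-0.04,-0.19],"spin":0}]'; python3 -m creep '[{"fingers":0,"linear":[-0.32,-0.03,-0.22],"spin":0},{"fingers":0,"linear":[-0.30,-0.03,-0.24],"spin":0},{"fingers":0,"linear":[-0.27,-0.04,-0.27],"spin":0},{"fingers":0,"linear":[-0.25,-0.03,-0.29],"spin":0},{"fingers":0,"linear":[-0.22,-0.03,-0.31],"spin":0},{"fingers":0,"linear":[-0.19,-0.04,-0.33],"spin":0}]';  python3 -m creep '[{"fingers":0,"linear":[-0.17,-0.03,-0.35],"spin":0},{"fingers":0,"linear":[-0.13,-0.03,-0.36],"spin":0},{"fingers":0,"linear":[-0.10,-0.04,-0.37],"spin":0}]'
```

```text
time_s: 9.85
ee_pos: [0.5391, 0.1552, 0.0783]
tcp_rot: [0.495, 0.503, -0.499, 0.503]
contact_force: [1.0, -6.5, -10.3]
finger_gap: 0.0156
time_s: 10.35
ee_pos: [0.5388, 0.1703, 0.0944]
tcp_rot: [0.495, 0.502, -0.498, 0.505]
contact_force: [4.2, -11.0, -10.4]
finger_gap: 0.0149
time_s: 10.6
ee_pos: [0.5387, 0.1783, 0.0987]
tcp_rot: [0.494, 0.5, -0.499, 0.506]
contact_force: [5.6, -18.2, -9.5]
finger_gap: 0.0146
```

```bash
python3 - <<'E'
from h import *
p=snapshot("side"); w=snapshot("wrist"); print(tool()[0],arm.get_obs()["contact_force"],arm.get_obs()["torque"])
save(p,"s.png"); save(w,"w.png")
for n in["star","neck"]: print(find(n,p),find(n,w))
a=cv2.resize(cv2.imread("pics/s.png")[140:220,260:340],(480,480),interpolation=cv2.INTER_CUBIC)
b=cv2.resize(cv2.imread("pics/w.png")[0:480,240:560],(320,480))
cv2.imwrite("pics/c6.png",np.hstack([a,b]))
for a in (-45,-30,-20,-10,0): print(a,[((proj(X,p)-[260,140])*6).round().tolist() for X in lobes((.538,np.radians(a)),.077)],[(proj(X,w)-[240,0]).round().tolist() for X in lobes((.538,np.radians(a)),.077)[:2]])
E
```

```text
[0.53864578 0.17966281 0.09917579] [  3.56752439 -13.33466667  -6.03370679] [-2.63599206 -0.31902389  0.19434876]
[(0.64, [0.541, 0.1982, 0.0868], [286.0, 185.0])] [(0.63, [0.5432, 0.203, 0.0843], [333.0, 238.0])]
[(0.79, [0.5683, 0.2019, 0.0874], [299.0, 183.0])] [(0.92, [0.5707, 0.1938, 0.0832], [388.0, 257.0])]
-45 [[166.0, 256.0], [129.0, 180.0], [131.0, 345.0], [167.0, 426.0]] [[82.0, 338.0], [81.0, 200.0]]
-30 [[161.0, 225.0], [125.0, 197.0], [136.0, 374.0], [172.0, 411.0]] [[82.0, 326.0], [81.0, 180.0]]
-20 [[156.0, 207.0], [124.0, 211.0], [140.0, 392.0], [173.0, 397.0]] [[82.0, 314.0], [81.0, 171.0]]
-10 [[152.0, 192.0], [123.0, 229.0], [145.0, 406.0], [175.0, 379.0]] [[81.0, 299.0], [81.0, 165.0]]
0 [[147.0, 181.0], [123.0, 248.0], [149.0, 418.0], [175.0, 359.0]] [[81.0, 282.0], [81.0, 163.0]]
```

View pics/c6.png

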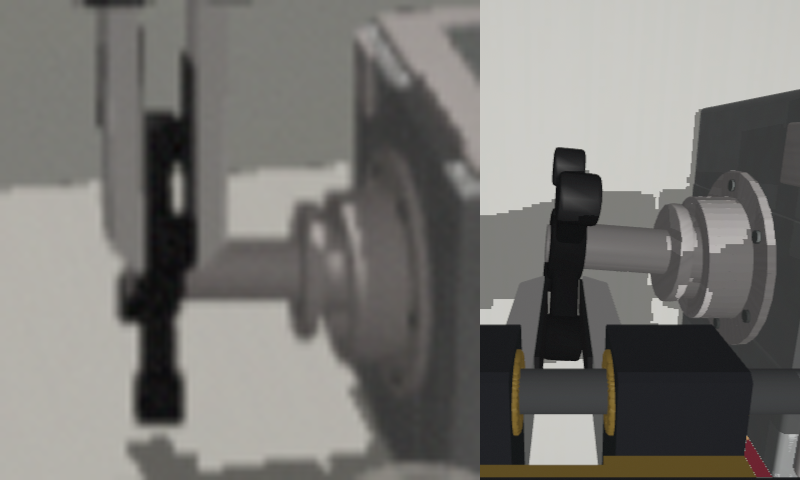

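The view shows the gripped lobe at wrist (82,340), the leading lobe at (98,195) and the bottom lobe at side (160,395). The star has turned only to about -43° (total about 131°), and the rest of the motion lifted the plug sideways. I'll ease it back down, let go, and push the leading lobe (+47°) downward instead.

```bash
python3 -m creep '[{"fingers":0,"linear":[0.3,0,0.3],"spin":0},{"fingers":0,"linear":[0.3,0,0.3],"spin":0},{"fingers":0,"linear":[0.3,0,0.2],"spin":0}]' 30; python3 -m creep '[{"fingers":2.5,"linear":[0,0,0],"spin":0},{"fingers":4.0,"linear":[0,0,0],"spin":0},{"fingers":4.4,"linear":[0,0,0],"spin":0},{"fingers":4.4,"linear":[-4,0,0],"spin":0},{"fingers":4.4,"linear":[-3,0,0],"spin":0},{"fingers":4.4,"linear":[0,0,-2.5],"spin":0},{"fingers":4.4,"linear":[0,0,-2.5],"spin":0},{"fingers":4.4,"linear":[0,0,0],"spin":0}]'; python3 - <<'E'
from h import *
p=snapshot("side"); w=snapshot("wrist"); print(tool()[0],arm.get_obs()["contact_force"])
save(p,"s.png"); save(w,"w.png")
for n in["star","neck"]: print(find(n,p),find(n,w))
a=cv2.resize(cv2.imread("pics/s.png")[140:220,260:340],(480,480),interpolation=cv2.INTER_CUBIC)
b=cv2.resize(cv2.imread("pics/w.png")[0:480,240:560],(320,480))
cv2.imwrite("pics/c7.png",np.hstack([a,b]))
for a in (-50,-45,-40,-35,-30): print(a,[((proj(X,p)-[260,140])*6).round().tolist() for X in lobes((.540,np.radians(a)),.077)],[(proj(X,w)-[240,0]).round().tolist() for X in lobes((.540,np.radians(a)),.077)])
E
```

```text
time_s: 11.15
ee_pos: [0.5387, 0.1769, 0.0921]
tcp_rot: [0.498, 0.503, -0.496, 0.503]
contact_force: [-4.6, -0.9, 4.8]
finger_gap: 0.0119
time_s: 11.82
ee_pos: [0.5376, 0.2299, 0.162]
tcp_rot: [0.498, 0.504, -0.495, 0.504]
contact_force: [-0.1, -0.2, 0.2]
finger_gap: 0.044
[0.53683462 0.22673234 0.16050479] [-0.70198717 -0.43003781 -0.41597562]
[(0.72, [0.5406, 0.1884, 0.076], [286.0, 192.0])] [(0.8, [0.5405, 0.1921, 0.0714], [327.0, 297.0])]
[(0.57, [0.5651, 0.1937, 0.0805], [298.0, 188.0])] [(0.67, [0.568, 0.189, 0.077], [367.0, 305.0])]
-50 [[174.0, 267.0], [136.0, 176.0], [135.0, 334.0], [172.0, 428.0]] [[86.0, 365.0], [86.0, 273.0], [86.0, 240.0], [86.0, 316.0]]
-45 [[172.0, 255.0], [135.0, 180.0], [137.0, 344.0], [173.0, 425.0]] [[86.0, 363.0], [86.0, 267.0], [85.0, 242.0], [86.0, 321.0]]
-40 [[171.0, 245.0], [133.0, 184.0], [138.0, 355.0], [175.0, 421.0]] [[86.0, 361.0], [86.0, 262.0], [85.0, 245.0], [86.0, 326.0]]
-35 [[169.0, 234.0], [132.0, 190.0], [140.0, 365.0], [176.0, 416.0]] [[87.0, 359.0], [86.0, 257.0], [85.0, 248.0], [86.0, 330.0]]
-30 [[167.0, 224.0], [131.0, 196.0], [142.0, 374.0], [177.0, 410.0]] [[87.0, 356.0], [86.0, 252.0], [85.0, 252.0], [86.0, 335.0]]
```

View pics/c7.png

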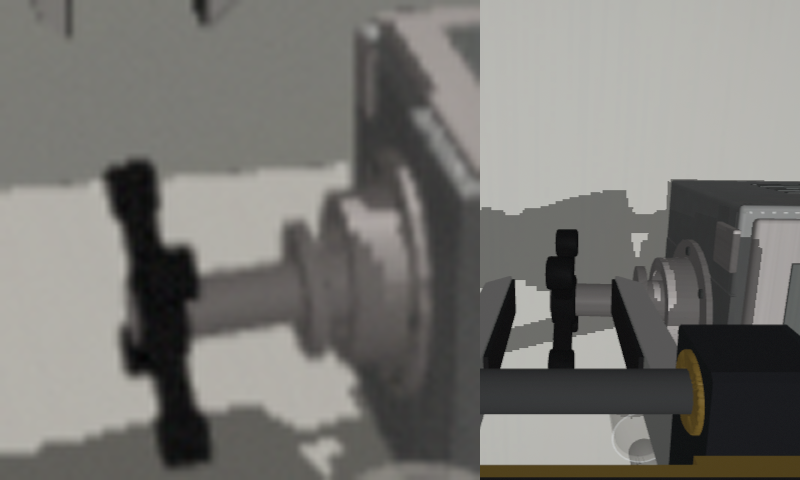

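The view shows lobes at side (132,185), (180,270), (137,355) and (185,445). The star is at 45°, about 131° in total, and the plug droops again. I grip the upper-left lobe and turn it down.

```bash
python3 -m creep '[{"fingers":4.4,"linear":[3.5,0.1,0],"spin":0},{"fingers":4.4,"linear":[2.8,0.1,0],"spin":0},{"fingers":4.4,"linear":[1.0,0,0],"spin":0},{"fingers":2.6,"linear":[0,0,0],"spin":0},{"fingers":1.8,"linear":[0,0,0],"spin":0},{"fingers":0,"linear":[0,0,0],"spin":0},{"fingers":0,"linear":[0,0,0],"spin":0},{"fingers":0,"linear":[0,0,0],"spin":0}]' 20
python3 -m creep '[{"fingers":0,"linear":[0,0,0],"spin":0},{"fingers":0,"linear":[0,0,0],"spin":0}]' 35
python3 -c "
from h import *
arc(45,95,10)"|sed 's/np.float64//g'
```

```text
time_s: 12.78
ee_pos: [0.536, 0.227, 0.0887]
tcp_rot: [0.496, 0.505, -0.498, 0.501]
contact_force: [-8.6, 1.9, 6.1]
finger_gap: 0.0163
time_s: 12.95
ee_pos: [0.5363, 0.2271, 0.0891]
tcp_rot: [0.496, 0.505, -0.498, 0.501]
contact_force: [-8.4, 1.5, 5.8]
finger_gap: 0.0159
[(0.28), (-0.033), (-0.26)]
[(0.3), (-0.033), (-0.23)]
[(0.32), (-0.033), (-0.21)]
[(0.34), (-0.033), (-0.18)]
[(0.35), (-0.033), (-0.15)]
[(0.37), (-0.033), (-0.12)]
[(0.37), (-0.033), (-0.08)]
[(0.38), (-0.033), (-0.05)]
[(0.38), (-0.033), (-0.02)]
[(0.38), (-0.033), (0.02)]
```

```bash
python3 -m creep '[{"fingers":0,"linear":[0.14,-0.1,-0.13],"spin":0},{"fingers":0,"linear":[0.14,-0.1,-0.13],"spin":0},{"fingers":0,"linear":[0.30,-0.03,-0.23],"spin":0},{"fingers":0,"linear":[0.32,-0.03,-0.21],"spin":0},{"fingers":0,"linear":[0.34,-0.03,-0.18],"spin":0}]'; python3 -m creep '[{"fingers":0,"linear":[0.35,-0.03,-0.15],"spin":0},{"fingers":0,"linear":[0.37,-0.03,-0.12],"spin":0},{"fingers":0,"linear":[0.37,-0.04,-0.08],"spin":0},{"fingers":0,"linear":[0,0,0],"spin":0}]'; python3 - <<'E'
from h import *
p=snapshot("side"); w=snapshot("wrist"); o=arm.get_obs(); print(tool()[0],o["contact_force"],o["finger_gap"])
save(p,"s8.png"); save(w,"w8.png")
for n in["star","neck"]: print(find(n,p),find(n,w))
E
```

```text
time_s: 13.37
ee_pos: [0.5363, 0.2361, 0.0794]
tcp_rot: [0.498, 0.503, -0.496, 0.503]
contact_force: [-8.0, 1.2, 12.7]
finger_gap: 0.016
time_s: 13.7
ee_pos: [0.5352, 0.2399, 0.0671]
tcp_rot: [0.498, 0.503, -0.496, 0.503]
contact_force: [-5.6, 2.7, 5.7]
finger_gap: 0.016
[0.53504289 0.23977857 0.06694916] [-6.06313238  2.3968691   5.52758555] 0.015899234196075883
[(0.61, [0.5364, 0.1926, 0.0777], [284.0, 190.0])] []
[(0.65, [0.565, 0.1969, 0.0785], [298.0, 188.0])] []
```

```bash
python3 -m creep '[{"fingers":0,"linear":[0.38,-0.1,-0.05],"spin":0},{"fingers":0,"linear":[0.38,-0.1,0.0],"spin":0},{"fingers":0,"linear":[0.36,-0.1,0.02],"spin":0},{"fingers":0,"linear":[0,0,0],"spin":0}]'; python3 - <<'E'
from h import *
from scipy.ndimage import label
p=snapshot("side"); o=arm.get_obs(); print(tool()[0],o["contact_force"],o["finger_gap"])
save(p,"s9.png")
for n in["star","neck"]: print(find(n,p))
g=p["frame"].max(2)[155:220,265:312]; 
for r in g[::2]: print("".join("#" if v<45 else "." for v in r))
E
```

```text
time_s: 14.33
ee_pos: [0.5343, 0.2404, 0.0565]
tcp_rot: [0.499, 0.502, -0.495, 0.504]
contact_force: [-3.1, 2.3, 5.2]
finger_gap: 0.016
[0.53423954 0.24039019 0.05658526] [-1.78802489  2.74418317  5.42104088] 0.015898960366044896
[(0.85, [0.5364, 0.1916, 0.0786], [284.0, 190.0])]
[(0.65, [0.5629, 0.1954, 0.0812], [297.0, 187.0])]
...............................................
...............................................
...............................................
...............................................
...............................................
...............................................
...............................................
..................##...........................
...............#######.........................
...............########........................
...............########........................
..............#########........................
............##########.........................
............##########.........................
............##########.........................
..............#########........................
...............########........................
................########.......................
.................#######.......................
.................########......................
..................#######......................
.................########......................
..................#######......................
..................#########....................
...................#########...................
..................###########..................
.................############..................
.................#########.....................
.................########......................
..................#######......................
...............................................
...............................................
...............................................
```

```bash
python3 -m creep '[{"fingers":2.5,"linear":[0,0,0],"spin":0},{"fingers":4.4,"linear":[0,0,0],"spin":0},{"fingers":4.4,"linear":[0,0,0],"spin":0},{"fingers":4.4,"linear":[-4,0,0],"spin":0},{"fingers":4.4,"linear":[-4,0,0],"spin":0},{"fingers":4.4,"linear":[-2.3,0,1.5],"spin":0},{"fingers":4.4,"linear":[0,0,3.7],"spin":0},{"fingers":4.4,"linear":[0,0,0],"spin":0},{"fingers":4.4,"linear":[0,0,0],"spin":0}]'; python3 - <<'E'
from h import *
p=snapshot("side"); w=snapshot("wrist"); o=arm.get_obs(); print(tool()[0],o["contact_force"],o["finger_gap"])
for n in["star","neck"]: print(find(n,p),find(n,w))
g=p["frame"].max(2)[155:220,265:312]; 
for r in g[::2]: print("".join("#" if v<45 else "." for v in r))
g=w["frame"].max(2)[120:420,270:390]; 
for r in g[::7]: print("".join("#" if v<45 else "." for v in r[::3]))
for a in (-20,-10,0): print(a,[(proj(X,w)).round().tolist() for X in lobes((.536,np.radians(a)),.077)])
E
```

```text
time_s: 15.23
ee_pos: [0.5329, 0.1851, 0.1565]
tcp_rot: [0.498, 0.502, -0.498, 0.502]
contact_force: [-0.2, -0.9, -0.6]
finger_gap: 0.044
[0.53199805 0.18652927 0.15527255] [-0.90206821  0.41971532 -0.14770959] 0.04415345588350405
[(0.79, [0.5367, 0.1909, 0.0768], [284.0, 191.0])] [(0.62, [0.5368, 0.1928, 0.0717], [330.0, 239.0])]
[(0.82, [0.5631, 0.195, 0.0806], [297.0, 188.0]), (0.35, [0.6105, 0.1931, 0.0796], [320.0, 187.0])] [(0.94, [0.5662, 0.1887, 0.0749], [375.0, 247.0])]
...............................................
...............................................
...............................................
...............................................
...............................................
...............................................
...............................................
...................##..........................
...............#######.........................
...............#######.........................
...............########........................
..............########.........................
............#########...................
[... 2235 characters left out ...]
###
.....................................###
.....................................###
......................................##
......................................##
.......................................#
........................................
........................................
........................................
........................................
........................................
........................................
........................................
-20 [[330.0, 283.0], [329.0, 176.0], [328.0, 206.0], [329.0, 292.0]]
-10 [[330.0, 271.0], [328.0, 171.0], [328.0, 215.0], [329.0, 298.0]]
0 [[330.0, 258.0], [328.0, 169.0], [328.0, 225.0], [329.0, 304.0]]
```

The star stands at about -9°, so the total is roughly 168°. I grip the top lobe and carry it left, both to finish the turn and to set the arms at 45° for laying down.

```bash
python3 -m creep '[{"fingers":4.4,"linear":[3.0,0.05,0],"spin":0},{"fingers":4.4,"linear":[2.0,0,0],"spin":0},{"fingers":4.4,"linear":[0.7,0,0],"spin":0},{"fingers":2.6,"linear":[0,0,0],"spin":0},{"fingers":1.8,"linear":[0,0,0],"spin":0},{"fingers":0,"linear":[0,0,0],"spin":0},{"fingers":0,"linear":[0,0,0],"spin":0},{"fingers":0,"linear":[0,0,0],"spin":0},{"fingers":0,"linear":[0,0,0],"spin":0}]' 20
python3 -m creep '[{"fingers":0,"linear":[0,0,0],"spin":0},{"fingers":0,"linear":[-0.03,-0.03,-0.38],"spin":0},{"fingers":0,"linear":[0,-0.03,-0.38],"spin":0},{"fingers":0,"linear":[0.03,-0.03,-0.38],"spin":0},{"fingers":0,"linear":[0,0,0],"spin":0}]' 30
python3 -c "
from h import *
arc(6,46,8)"|sed 's/np.float64//g'
```

```text
time_s: 16.28
ee_pos: [0.5325, 0.1867, 0.1002]
tcp_rot: [0.497, 0.503, -0.497, 0.503]
contact_force: [-4.7, -0.2, 6.0]
finger_gap: 0.0167
time_s: 16.7
ee_pos: [0.5322, 0.1956, 0.1009]
tcp_rot: [0.496, 0.502, -0.498, 0.504]
contact_force: [-5.3, -7.6, 8.2]
finger_gap: 0.0167
[(0.06), (-0.033), (-0.38)]
[(0.09), (-0.033), (-0.37)]
[(0.12), (-0.033), (-0.36)]
[(0.15), (-0.033), (-0.35)]
[(0.18), (-0.033), (-0.34)]
[(0.21), (-0.033), (-0.32)]
[(0.24), (-0.033), (-0.3)]
[(0.26), (-0.033), (-0.28)]
```

```bash
python3 -m creep '[{"fingers":0,"linear":[0.06,-0.03,-0.38],"spin":0},{"fingers":0,"linear":[0.09,-0.03,-0.37],"spin":0},{"fingers":0,"linear":[0.12,-0.03,-0.36],"spin":0},{"fingers":0,"linear":[0,0,0],"spin":0}]';python3 -m creep '[{"fingers":0,"linear":[0.15,-0.03,-0.35],"spin":0},{"fingers":0,"linear":[0.18,-0.03,-0.34],"spin":0},{"fingers":0,"linear":[0,0,0],"spin":0}]'
python3 - <<'E'
from h import *
p=snapshot("side"); w=snapshot("wrist"); o=arm.get_obs(); print(tool()[0],o["contact_force"],o["finger_gap"])
for n in["star","neck"]: print(find(n,p),find(n,w))
g=p["frame"].max(2)[155:220,265:312]; 
for r in g[::2]: print("".join("#" if v<45 else "." for v in r))
E
```

```text
time_s: 17.03
ee_pos: [0.5328, 0.2066, 0.1]
tcp_rot: [0.497, 0.501, -0.497, 0.505]
contact_force: [-4.6, -6.7, 12.1]
finger_gap: 0.0161
time_s: 17.28
ee_pos: [0.5328, 0.2144, 0.097]
tcp_rot: [0.498, 0.501, -0.496, 0.505]
contact_force: [-3.2, -5.7, 12.5]
finger_gap: 0.0158
[0.53273913 0.21463253 0.09686715] [-4.82372576 -4.3095182  12.58650251] 0.016128425122828912
[(0.61, [0.5378, 0.1979, 0.0766], [284.0, 190.0])] [(0.69, [0.5398, 0.2005, 0.0711], [335.0, 303.0])]
[(0.87, [0.5625, 0.201, 0.079], [296.0, 187.0])] [(0.61, [0.5652, 0.1938, 0.0699], [382.0, 314.0])]
....................#..........................
....................#..........................
....................#..........................
....................#..........................
....................#..........................
...................##..........................
.............########..........................
.............########..........................
.............########..........................
.............########..........................
...............######..........................
..
[... 353 characters left out ...]
#####.......................
................#########......................
................#########......................
.................########......................
..................#######......................
..................#####........................
..................#####........................
...................####........................
..................######.......................
..................######.......................
..................#######......................
..................#######......................
..................#######......................
...............................................
...............................................
```

```bash
python3 -m creep '[{"fingers":0,"linear":[0.21,-0.02,-0.32],"spin":0},{"fingers":0,"linear":[0.24,-0.02,-0.30],"spin":0},{"fingers":0,"linear":[0.26,-0.02,-0.28],"spin":0},{"fingers":0,"linear":[0,0,0],"spin":0}]';python3 -m creep '[{"fingers":0,"linear":[0.28,0,-0.25],"spin":0},{"fingers":0,"linear":[0.30,0,-0.23],"spin":0},{"fingers":0,"linear":[0.32,0,-0.20],"spin":0},{"fingers":0,"linear":[0,0,0],"spin":0}]'
python3 - <<'E'
from h import *
p=snapshot("side"); o=arm.get_obs(); print(tool()[0],o["contact_force"],o["finger_gap"])
for n in["star","neck"]: print(find(n,p))
g=p["frame"].max(2)[155:220,265:312]; 
for r in g[::2]: print("".join("#" if v<45 else "." for v in r))
E
```

```text
time_s: 17.92
ee_pos: [0.5324, 0.2246, 0.0909]
tcp_rot: [0.498, 0.501, -0.496, 0.505]
contact_force: [-5.3, -3.6, 16.6]
finger_gap: 0.0157
time_s: 18.25
ee_pos: [0.5315, 0.2335, 0.0818]
tcp_rot: [0.499, 0.502, -0.495, 0.503]
contact_force: [-6.3, 2.4, 13.3]
finger_gap: 0.0152
[0.53140866 0.23349516 0.08152211] [-6.29548303  3.0273981  14.56227264] 0.015011816003920446
[(0.62, [0.5372, 0.1952, 0.0731], [284.0, 192.0])]
[(0.96, [0.5627, 0.1987, 0.0769], [296.0, 188.0])]
...............................................
...............................................
...............................................
...............................................
...............................................
...............................................
.............######............................
...........########............................
...........########............................
...........########............................
............#######............................
..............#####............................
...............####............................
...
[... 256 characters left out ...]
######......................
................########.......................
................########.......................
...............########........................
................#######........................
..................#####........................
...................####........................
...................####........................
...................#####.......................
...................######......................
..................########.....................
...................#######.....................
...................########....................
...................########....................
...............................................
```

```bash
python3 -m creep '[{"fingers":0,"linear":[0.33,0,-0.15],"spin":0},{"fingers":0,"linear":[0.35,0,-0.12],"spin":0},{"fingers":0,"linear":[0.2,-0.1,-0.05],"spin":0},{"fingers":0,"linear":[0,0,0],"spin":0},{"fingers":2.5,"linear":[0,0,0],"spin":0},{"fingers":4.4,"linear":[0,0,0],"spin":0},{"fingers":4.4,"linear":[0,0,0],"spin":0},{"fingers":4.4,"linear":[-4,0,0],"spin":0},{"fingers":4.4,"linear":[-4,0,0],"spin":0},{"fingers":4.4,"linear":[-2.5,0,1.5],"spin":0},{"fingers":4.4,"linear":[0,0,0],"spin":0}]'
python3 - <<'E'
from h import *
p=snapshot("side"); o=arm.get_obs(); w=snapshot("wrist");print(tool()[0],o["contact_force"],o["finger_gap"])
for n in["star","neck","thread"]: print(find(n,p),find(n,w))
g=p["frame"].max(2)[155:220,265:312]; 
for r in g[::2]: print("".join("#" if v<45 else "." for v in r))
E
```

```text
time_s: 19.32
ee_pos: [0.5335, 0.2193, 0.1798]
tcp_rot: [0.501, 0.5, -0.494, 0.505]
contact_force: [0.8, 0.5, -0.3]
finger_gap: 0.044
[0.52953764 0.21951797 0.17388711] [-0.27433687  0.7250521   0.66873308] 0.04412648645339797
[(0.91, [0.5304, 0.1931, 0.0768], [281.0, 191.0])] [(0.6, [0.5364, 0.1939, 0.0691], [328.0, 275.0])]
[(0.89, [0.5578, 0.1948, 0.0784], [294.0, 189.0])] [(0.83, [0.5621, 0.192, 0.0769], [364.0, 282.0])]
[(0.91, [0.6092, 0.1937, 0.0793], [319.0, 187.0]), (0.63, [0.6048, 0.0698, -0.0002], [331.0, 251.0])] [(0.73, [0.609, 0.1887, 0.0761], [429.0, 286.0])]
...............................................
...............................................
...............................................
...............................................
...............................................
...............................................
............#####..............................
...........#######.............................
...........#######.............................
............######.............................
.............#####.....................
[... 364 characters left out ...]
####........................
...............########........................
...............########........................
...............########........................
..............########.........................
.................#####.........................
..................#####........................
...................####........................
...................####........................
...................######......................
...................######......................
..................########.....................
...................########....................
...................#####.......................
...............................................
```

The thread point has moved out 14.4 mm, which matches about 216° of turn. The arms stand near 45°. Now I turn the jaws across the axis to take the neck.

```bash
python3 -m creep '[{"fingers":4.4,"linear":[0,0,0],"spin":7},{"fingers":4.4,"linear":[0,0,0],"spin":7},{"fingers":5,"linear":[0,0,0],"spin":7},{"fingers":5,"linear":[0,0,0],"spin":7},{"fingers":5,"linear":[0,0,0],"spin":7},{"fingers":5,"linear":[0,0,0],"spin":7},{"fingers":5,"linear":[0,0,0],"spin":7},{"fingers":5,"linear":[0,0,0],"spin":7},{"fingers":5,"linear":[0,0,0],"spin":7},{"fingers":5,"linear":[0,0,0],"spin":7},{"fingers":5,"linear":[0,0,0],"spin":7},{"fingers":5,"linear":[0,0,0],"spin":7}]'; python3 -m creep '[{"fingers":5,"linear":[0,0,0],"spin":5},{"fingers":5,"linear":[0,0,0],"spin":0},{"fingers":5,"linear":[0,2.6,-3.3],"spin":0},{"fingers":5,"linear":[0,0,0],"spin":0},{"fingers":5,"linear":[0,0,0],"spin":0}]'
python3 - <<'E'
from h import *
w=snapshot("wrist");q=snapshot("top"); P,r=tool(); print(P,r.as_matrix().round(3).tolist())
for n in["star","neck","thread"]: print(find(n,w),find(n,q))
print(arm.get_obs()["q"].round(2) if hasattr(arm.get_obs()["q"],"round") else arm.get_obs()["q"])
E
```

```text
time_s: 20.72
ee_pos: [0.528, 0.2199, 0.1719]
tcp_rot: [-0.705, -0.039, 0.707, -0.039]
contact_force: [-0.2, -0.8, -0.6]
finger_gap: 0.0499
time_s: 21.13
ee_pos: [0.5628, 0.1941, 0.1723]
tcp_rot: [-0.707, -0.01, 0.707, -0.01]
contact_force: [0.3, 0.0, 0.4]
finger_gap: 0.0497
[0.56150751 0.19515736 0.17237736] [[-0.002, 0.03, -1.0], [0.0, -1.0, -0.03], [-1.0, -0.0, 0.002]]
[(0.71, [0.5348, 0.1956, 0.0724], [320.0, 281.0])] [(0.74, [0.5321, 0.1953, 0.0759], [215.0, 252.0])]
[(0.82, [0.5629, 0.1915, 0.075], [327.0, 244.0])] [(0.83, [0.5578, 0.1953, 0.0747], [216.0, 239.0])]
[] [(0.56, [0.6118, 0.1916, 0.0785], [217.0, 210.0])]
[0.19 0.27 1.53 0.   1.34 1.73]
```

```bash
python3 -m creep '[{"fingers":5,"linear":[4,0,0],"spin":0},{"fingers":5,"linear":[4,0,0],"spin":0},{"fingers":5,"linear":[2.4,0.1,0],"spin":0},{"fingers":5,"linear":[1.0,0,0],"spin":0},{"fingers":3,"linear":[0,0,0],"spin":0},{"fingers":2.4,"linear":[0,0,0],"spin":0},{"fingers":0,"linear":[0,0,0],"spin":0},{"fingers":0,"linear":[0,0,0],"spin":0},{"fingers":0,"linear":[0,0,0],"spin":0}]' 20
python3 -m creep '[{"fingers":0,"linear":[0,0,0],"spin":0},{"fingers":0,"linear":[0,0,0],"spin":0},{"fingers":0,"linear":[0,0,0],"spin":0}]' 45
```

```text
time_s: 22.28
ee_pos: [0.5641, 0.1939, 0.0615]
tcp_rot: [0.709, 0.01, -0.705, 0.011]
contact_force: [0.8, -2.5, 1.9]
finger_gap: 0.0213
time_s: 22.53
ee_pos: [0.564, 0.1937, 0.0611]
tcp_rot: [0.708, 0.01, -0.706, 0.01]
contact_force: [0.8, -3.5, 6.5]
finger_gap: 0.0208
```

Neck gripped with a gap of 21 mm. Now a careful pull.

```bash
python3 -m creep '[{"fingers":0,"linear":[0,0,0.3],"spin":0},{"fingers":0,"linear":[0,0,0.4],"spin":0},{"fingers":0,"linear":[0,0,0.4],"spin":0},{"fingers":0,"linear":[0,0,0.4],"spin":0}]'; python3 - <<'E'
from h import *
p=snapshot("side"); print(tool()[0],arm.get_obs()["contact_force"])
for n in["star","neck","thread"]: print(find(n,p))
E
```

```text
time_s: 22.87
ee_pos: [0.5467, 0.1936, 0.0589]
tcp_rot: [-0.707, -0.01, 0.707, -0.01]
contact_force: [0.2, 0.3, -2.4]
finger_gap: 0.021
[0.54452552 0.19380432 0.05803241] [-0.47480017  0.11876287 -2.855371  ]
[(0.68, [0.5162, 0.1908, 0.0766], [274.0, 192.0])]
[(0.78, [0.5431, 0.1949, 0.0772], [287.0, 190.0])]
[(0.93, [0.5916, 0.1913, 0.076], [311.0, 189.0])]
```

```bash
python3 -m creep '[{"fingers":0,"linear":[0,0,0.8],"spin":0},{"fingers":0,"linear":[0,0,1],"spin":0},{"fingers":0,"linear":[0,0,1],"spin":0},{"fingers":0,"linear":[0,0,1],"spin":0}]' 55;  python3 -m creep '[{"fingers":0,"linear":[0,0,1],"spin":0},{"fingers":0,"linear":[0,0,1],"spin":0},{"fingers":0,"linear":[0,0,1],"spin":0},{"fingers":0,"linear":[0,0,1],"spin":0},{"fingers":0,"linear":[0,0,1],"spin":0},{"fingers":0,"linear":[0,0,0.5],"spin":0},{"fingers":0,"linear":[0,0,0],"spin":0}]'; python3 - <<'E'
from h import *
p=snapshot("side"); w=snapshot("wrist"); q=snapshot("top"); print(tool()[0],arm.get_obs()["contact_force"],arm.get_obs()["finger_gap"])
for n in["star","neck","thread","beaker","weight_200g","tray"]: print(n,find(n,p,1),find(n,q,1))
save(p,"s.png"); save(w,"w.png")
a=cv2.resize(cv2.imread("pics/s.png")[110:230,220:340],(480,480),interpolation=cv2.INTER_CUBIC)
b=cv2.resize(cv2.imread("pics/w.png"),(320,240)); b=np.vstack([b,np.zeros((240,320,3),np.uint8)])
cv2.imwrite("pics/c9.png",np.hstack([a,b]))
E
```

```text
time_s: 23.4
ee_pos: [0.5072, 0.1925, 0.0585]
tcp_rot: [-0.706, -0.01, 0.708, -0.01]
contact_force: [0.7, -0.4, -3.5]
finger_gap: 0.0208
time_s: 23.98
ee_pos: [0.4525, 0.1909, 0.0589]
tcp_rot: [-0.707, -0.01, 0.707, -0.011]
contact_force: [0.3, 0.1, -3.2]
finger_gap: 0.0209
[0.45485731 0.19099825 0.05937187] [ 0.02699831  0.47521564 -3.21725908] 0.020556610876014833
star [(0.83, [0.4222, 0.1925, 0.0753], [227.0, 196.0])] []
neck [(0.81, [0.447, 0.1934, 0.0781], [240.0, 194.0])] []
thread [(0.74, [0.4977, 0.1949, 0.0724], [265.0, 194.0])] [(0.89, [0.5004, 0.1929, 0.0746], [217.0, 268.0])]
beaker [(0.6, [0.6014, 0.0688, 0.0014], [329.0, 251.0])] [(0.64, [0.6014, 0.0745, 0.0014], [280.0, 220.0])]
weight_200g [(0.81, [0.6206, 0.0095, -0.0015], [347.0, 267.0])] [(0.69, [0.6214, 0.0072, -0.0024], [312.0, 211.0])]
tray [(0.91, [0.4715, -0.2193, -0.0007], [291.0, 359.0])] [(0.81, [0.4643, -0.2135, 0.0005], [417.0, 285.0])]
```

View pics/c9.png

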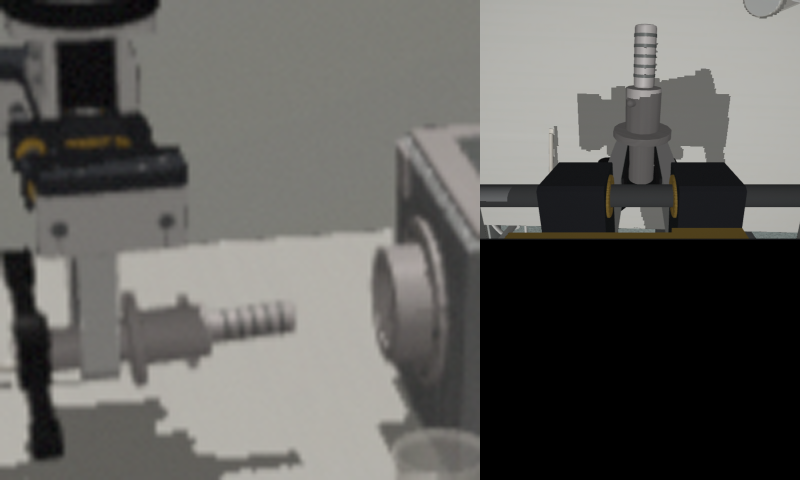

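The view shows the stem clear of the port at crop (290,318), with the boss at (395,300) and the plug held slightly tip-up. The beaker and weight have not moved. Lift and carry next.

```bash
python3 -m creep '[{"fingers":0,"linear":[-0.5,0,0],"spin":0},{"fingers":0,"linear":[-1,0,0],"spin":0},{"fingers":0,"linear":[-1.5,0,0],"spin":0},{"fingers":0,"linear":[-1.5,0,0],"spin":0},{"fingers":0,"linear":[-1,0,0],"spin":0},{"fingers":0,"linear":[-0.5,0,0],"spin":0},{"fingers":0,"linear":[0,0.5,0],"spin":0},{"fingers":0,"linear":[0,1,0.1],"spin":0},{"fingers":0,"linear":[0,1.5,0.1],"spin":0},{"fingers":0,"linear":[0,2,0.1],"spin":0},{"fingers":0,"linear":[0,2.5,0.1],"spin":0},{"fingers":0,"linear":[0,2.5,0.2],"spin":0}]'; python3 -m creep '[{"fingers":0,"linear":[0,2.5,0.2],"spin":0},{"fingers":0,"linear":[0,2.5,0.2],"spin":0},{"fingers":0,"linear":[0,2.5,0.2],"spin":0},{"fingers":0,"linear":[0,2.5,0.2],"spin":0},{"fingers":0,"linear":[0,2.5,0.2],"spin":0},{"fingers":0,"linear":[0,2.5,0.2],"spin":0},{"fingers":0,"linear":[0,2.5,0.2],"spin":0},{"fingers":0,"linear":[0,2.5,0.2],"spin":0},{"fingers":0,"linear":[0,2.5,0.2],"spin":0},{"fingers":0,"linear":[0,2.5,0.2],"spin":0},{"fingers":0,"linear":[0,2.0,0.1],"spin":0},{"fingers":0,"linear":[0,1.5,0.1],"spin":0}]'; python3 -m creep '[{"fingers":0,"linear":[0,1,0],"spin":1},{"fingers":0,"linear":[0,0.5,0],"spin":2},{"fingers":0,"linear":[0,0,0],"spin":3},{"fingers":0,"linear":[0,0,0],"spin":3},{"fingers":0,"linear":[0,0,0],"spin":2},{"fingers":0,"linear":[0,0,0],"spin":0},{"fingers":0,"linear":[0,0,0],"spin":0}]'; python3 - <<'E'
from h import *
p=snapshot("side"); q=snapshot("top"); P,r=tool(); print(P,r.as_matrix().round(3).tolist(),arm.get_obs()["contact_force"],arm.get_obs()["finger_gap"])
for n in["star","neck","thread","tray"]: print(n,find(n,p,1),find(n,q,1))
E
```

```text
time_s: 25.73
ee_pos: [0.4497, 0.0892, 0.1179]
tcp_rot: [-0.706, -0.01, 0.708, -0.011]
contact_force: [0.6, -0.4, -2.6]
finger_gap: 0.0211
time_s: 26.73
ee_pos: [0.4357, -0.1968, 0.1179]
tcp_rot: [-0.706, -0.01, 0.708, -0.009]
contact_force: [0.3, 0.4, -3.4]
finger_gap: 0.0209
time_s: 27.32
ee_pos: [0.4369, -0.2094, 0.1183]
tcp_rot: [-0.704, 0.057, 0.705, 0.058]
contact_force: [0.0, -0.0, -3.1]
finger_gap: 0.0206
[ 0.43729246 -0.20951117  0.11862541] [[-0.001, -0.162, -0.987], [0.001, -0.987, 0.162], [-1.0, -0.0, 0.001]] [ 0.06076625 -1.44762746 -3.12013378] 0.02096574868855035
star [(0.65, [0.4058, -0.2054, 0.1328], [242.0, 285.0])] [(0.52, [0.4054, -0.204, 0.1356], [430.0, 321.0])]
neck [(0.79, [0.429, -0.2057, 0.1361], [258.0, 281.0])] [(0.2, [0.4819, -0.2198, 0.136], [439.0, 278.0])]
thread [(0.75, [0.4791, -0.2164, 0.1314], [296.0, 284.0])] [(0.8, [0.4848, -0.2174, 0.1354], [437.0, 277.0])]
tray [(0.84, [0.4689, -0.2181, 0.0009], [289.0, 358.0])] [(0.73, [0.484, -0.2184, 0.1348], [438.0, 277.0])]
```

```bash
python3 -m creep '[{"fingers":0,"linear":[0.5,0,0],"spin":0},{"fingers":0,"linear":[1,0,0],"spin":0},{"fingers":0,"linear":[1.3,0,0],"spin":0},{"fingers":0,"linear":[1.3,0,0],"spin":0},{"fingers":0,"linear":[1.3,0,0],"spin":0},{"fingers":0,"linear":[0.8,0,0],"spin":0},{"fingers":0,"linear":[0.5,0,0],"spin":0},{"fingers":0,"linear":[0.3,0,0],"spin":0},{"fingers":0,"linear":[0.2,0,0],"spin":0},{"fingers":0,"linear":[0,0,0],"spin":0}]'; python3 -m creep '[{"fingers":0,"linear":[0.2,0,0],"spin":0},{"fingers":0,"linear":[0.2,0,0],"spin":0},{"fingers":0,"linear":[0.2,0,0],"spin":0}]' 35;  python3 -m creep '[{"fingers":0,"linear":[0.2,0,0],"spin":0},{"fingers":0,"linear":[0.2,0,0],"spin":0},{"fingers":0,"linear":[0.2,0,0],"spin":0}]'
```

```text
time_s: 28.65
ee_pos: [0.4378, -0.2098, 0.047]
tcp_rot: [0.705, -0.058, -0.705, -0.057]
contact_force: [-0.4, 0.6, -2.9]
finger_gap: 0.0209
time_s: 28.9
ee_pos: [0.4381, -0.2101, 0.0414]
tcp_rot: [0.705, -0.058, -0.704, -0.057]
contact_force: [-0.3, 0.1, -1.8]
finger_gap: 0.0213
time_s: 29.15
ee_pos: [0.4388, -0.2099, 0.0356]
tcp_rot: [0.706, -0.058, -0.704, -0.058]
contact_force: [0.6, 2.3, 3.0]
finger_gap: 0.0212
```

```bash
python3 -m creep '[{"fingers":0,"linear":[0.15,0,0],"spin":0},{"fingers":0,"linear":[0.15,0,0],"spin":0},{"fingers":0,"linear":[0.15,0,0],"spin":0}]' 20;  python3 -m creep '[{"fingers":0,"linear":[0.15,0,0],"spin":0},{"fingers":0,"linear":[0.15,0,0],"spin":0},{"fingers":0,"linear":[0,0,0],"spin":0}]' 15; python3 - <<'E'
from h import *
p=snapshot("side"); q=snapshot("top"); P,r=tool(); print(P,arm.get_obs()["contact_force"],arm.get_obs()["finger_gap"])
for n in["star","neck","thread"]: print(n,find(n,p,1),find(n,q,1))
save(p,"s10.png")
g=p["frame"].max(2)[270:370,215:275]
for r in g[::2]: print("".join("#" if v<45 else "." for v in r))
E
```

```text
time_s: 29.4
ee_pos: [0.4389, -0.2103, 0.0313]
tcp_rot: [0.706, -0.058, -0.704, -0.057]
contact_force: [1.5, 2.0, 2.7]
finger_gap: 0.0215
time_s: 29.65
ee_pos: [0.4376, -0.2099, 0.0273]
tcp_rot: [-0.705, 0.058, 0.705, 0.057]
contact_force: [1.8, -0.2, -0.3]
finger_gap: 0.0214
[ 0.4374845  -0.20993636  0.02734467] [1.24577038 0.56775352 1.37464494] 0.02150593972030427
star [(0.76, [0.4092, -0.2036, 0.0516], [246.0, 331.0])] []
neck [(0.95, [0.4323, -0.2078, 0.0456], [263.0, 334.0])] []
thread [(0.65, [0.4816, -0.2192, 0.0326], [298.0, 341.0])] [(0.81, [0.4836, -0.2195, 0.0362], [424.0, 276.0])]
.............................##..#.....#####################
..................................##########################
.................................###########################
.................................###########################
..................................#####...######.###########
............................##########....##################
...........................###########....##################
...........................###########....##################
...........
[... 1850 characters left out ...]
###..........................
...........................#######..........................
...........................#######..........................
...........................######...........................
..........................#######...........................
..........................#######...........................
..........................#######...........................
............................######..........................
........................###...####..........................
........................##########..........................
.......................###########..........................
.......................###########..........................
```

```bash
python3 -m creep '[{"fingers":0,"linear":[0.15,0,0],"spin":0},{"fingers":0,"linear":[0.15,0,0],"spin":0},{"fingers":0,"linear":[0.15,0,0],"spin":0},{"fingers":0,"linear":[0,0,0],"spin":0}]' 10;  python3 -m creep '[{"fingers":0,"linear":[0.1,0,0],"spin":0},{"fingers":0,"linear":[0.1,0,0],"spin":0},{"fingers":0,"linear":[0.1,0,0],"spin":0},{"fingers":0,"linear":[0,0,0],"spin":0},{"fingers":0,"linear":[0,0,0],"spin":0}]' 6; python3 - <<'E'
from h import *
p=snapshot("side"); q=snapshot("top"); P,r=tool(); print(P,arm.get_obs()["contact_force"],arm.get_obs()["finger_gap"])
for n in["star","neck","thread"]: print(n,find(n,p,1),find(n,q,1))
E
```

```text
time_s: 30.38
ee_pos: [0.4375, -0.2097, 0.0233]
tcp_rot: [-0.704, 0.057, 0.705, 0.058]
contact_force: [-0.1, 1.3, 4.3]
finger_gap: 0.0219
time_s: 30.8
ee_pos: [0.4382, -0.2099, 0.0209]
tcp_rot: [0.705, -0.058, -0.705, -0.058]
contact_force: [0.2, 1.1, 6.5]
finger_gap: 0.0221
[ 0.43819562 -0.20985593  0.02093786] [-0.26490105  1.45812799  6.68022262] 0.021952236383852016
star [(0.55, [0.4099, -0.2071, 0.0494], [247.0, 333.0])] [(0.44, [0.4063, -0.2032, 0.0502], [419.0, 315.0])]
neck [(0.6, [0.4344, -0.2093, 0.0406], [265.0, 337.0])] []
thread [(0.61, [0.4785, -0.2172, 0.0248], [295.0, 345.0])] [(0.83, [0.4829, -0.2158, 0.0248], [421.0, 277.0])]
```

The plug now rests on its lobes and stem tip, with load coming back through the gripper. I ease the pressure, open slowly, back off and check.

```bash
python3 -m creep '[{"fingers":0,"linear":[0,0,0],"spin":0},{"fingers":0,"linear":[-0.1,0,0],"spin":0},{"fingers":0,"linear":[-0.1,0,0],"spin":0},{"fingers":0,"linear":[0,0,0],"spin":0}]' 3; python3 -m creep '[{"fingers":2.3,"linear":[0,0,0],"spin":0},{"fingers":2.4,"linear":[0,0,0],"spin":0},{"fingers":2.5,"linear":[0,0,0],"spin":0},{"fingers":2.7,"linear":[0,0,0],"spin":0},{"fingers":3.0,"linear":[0,0,0],"spin":0},{"fingers":3.5,"linear":[0,0,0],"spin":0},{"fingers":4.5,"linear":[0,0,0],"spin":0},{"fingers":5,"linear":[0,0,0],"spin":0},{"fingers":5,"linear":[0,0,0],"spin":0}]'; python3 - <<'E'
from h import *
p=snapshot("side"); P,r=tool(); print(P,arm.get_obs()["contact_force"],arm.get_obs()["finger_gap"])
for n in["star","neck","thread"]: print(n,find(n,p,1))
E
```

```text
time_s: 31.53
ee_pos: [0.4367, -0.2091, 0.0213]
tcp_rot: [-0.704, 0.057, 0.706, 0.058]
contact_force: [-0.6, -0.5, -2.3]
finger_gap: 0.0219
time_s: 32.28
ee_pos: [0.4377, -0.2097, 0.0221]
tcp_rot: [0.705, -0.058, -0.705, -0.057]
contact_force: [0.7, 0.2, 1.1]
finger_gap: 0.0491
[ 0.43771899 -0.20974779  0.02206685] [-0.50582258 -0.48813732 -0.00084927] 0.0494353503835426
star [(0.63, [0.4093, -0.204, 0.048], [247.0, 333.0])]
neck [(0.8, [0.4322, -0.2084, 0.0435], [263.0, 335.0])]
thread [(0.9, [0.4783, -0.2144, 0.0239], [295.0, 344.0])]
```

```bash
python3 -m creep '[{"fingers":5,"linear":[0,0,-0.3],"spin":0},{"fingers":5,"linear":[-0.5,0,-0.1],"spin":0},{"fingers":5,"linear":[-0.8,0,-0.1],"spin":0},{"fingers":5,"linear":[-1,0,-0.2],"spin":0},{"fingers":5,"linear":[-1.5,0,-0.3],"spin":0},{"fingers":5,"linear":[-2,0,-0.3],"spin":0}]'; python3 -m creep '[{"fingers":5,"linear":[-3,0,0],"spin":0},{"fingers":5,"linear":[-4,0,0],"spin":0},{"fingers":5,"linear":[-4,0,0],"spin":0},{"fingers":5,"linear":[0,-4,0],"spin":0},{"fingers":5,"linear":[0,-4,0],"spin":0},{"fingers":5,"linear":[0,-4,0],"spin":0},{"fingers":5,"linear":[0,0,0],"spin":0}]'; python3 - <<'E'
from h import *
p=snapshot("side"); q=snapshot("top"); print(tool()[0],arm.get_obs()["contact_force"],arm.get_obs()["time_s"])
for n in["star","neck","thread","tray","beaker","weight_200g"]: print(n,find(n,p,1),find(n,q,1))
save(p,"s.png"); save(q,"t.png")
a=cv2.resize(cv2.imread("pics/s.png")[190:430,200:440],(400,400)); b=cv2.resize(cv2.imread("pics/t.png")[180:360,250:490],(400,300)); b=np.vstack([b,np.zeros((100,400,3),np.uint8)])
cv2.imwrite("pics/c11.png",np.hstack([a,b]))
E
```

```text
time_s: 32.98
ee_pos: [0.45, -0.2114, 0.0806]
tcp_rot: [-0.704, 0.057, 0.705, 0.058]
contact_force: [0.6, 0.7, -1.0]
finger_gap: 0.05
time_s: 33.57
ee_pos: [0.4708, -0.0876, 0.1918]
tcp_rot: [0.706, -0.054, -0.704, -0.056]
contact_force: [-0.3, 0.2, -0.9]
finger_gap: 0.0498
[ 0.47045267 -0.09237767  0.19123914] [0.63337371 0.31934582 0.37438091] 33.6667
star [(0.94, [0.4072, -0.2058, 0.0492], [245.0, 333.0])] []
neck [(0.78, [0.4322, -0.2059, 0.0414], [263.0, 335.0])] []
thread [(0.82, [0.4789, -0.2188, 0.0273], [296.0, 344.0])] []
tray [(0.72, [0.4697, -0.2203, 0.0009], [290.0, 359.0])] []
beaker [(0.93, [0.6051, 0.0719, 0.0001], [330.0, 250.0])] [(0.78, [0.6023, 0.0791, 0.0019], [278.0, 219.0])]
weight_200g [(0.89, [0.6244, 0.0108, 0.003], [349.0, 265.0])] [(0.61, [0.6202, 0.0029, -0.0023], [314.0, 211.0])]
```

View pics/c11.png

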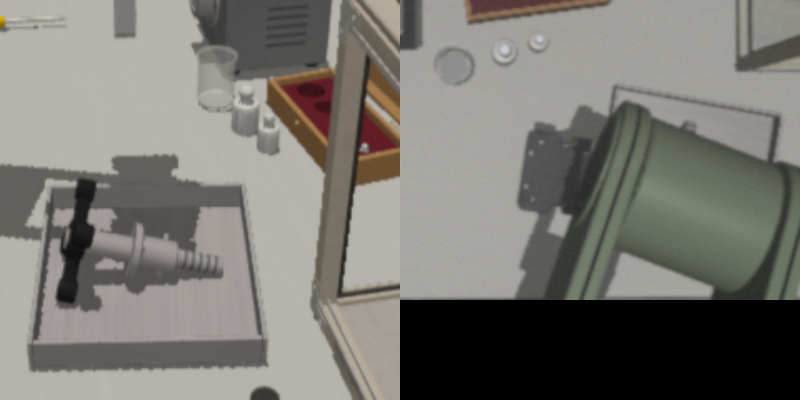

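The plug lies on its side fully inside the tray: star at crop (78,240), tip at (220,268). The beaker at (217,75) and the weights are in place, and the arm is clear. Handing in.

```bash
python3 -c "
from h import *
print(workorder.sign_off())"
```

```text
the job is handed in; nothing more can be done
None
```

I unscrewed the probe plug, drew it straight out of the port and laid it on its side in the tray. I handed the job in at about 34 s of the 72 s allowed; no verdict was reported.

- **Unscrewing:** I turned the handle about 215° in all, lobe by lobe. The grip slid off a lobe once. Another stroke lifted and pushed the plug sideways instead of turning it, so I eased it back down and changed lobes. The thread point had moved out 14.4 mm, which matches that turn at 24 mm per turn.
- **Drawing out:** I pulled the plug out by its neck until the stem was visibly clear of the port, with almost no resistance.
- **Laying down:** I lowered it until the handle lobes and stem tip touched the tray floor, pressing with about 10 N at most. Then I eased off and opened the fingers slowly.

The last side view shows the plug lying wholly inside the tray, with its star centre about 49 mm above the bench. The beaker and the largest weight are within a few millimetres of where they first measured, which is inside the measuring error. The arm is clear of everything.

The arm hid the plug from the top camera in the final check, so only the side view confirms where it lies. Wrist readings stayed below about 25 N whenever I checked them.

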